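Catch tin in the lane, three turns of the seed meter

ROBOT

A 7-joint arm with a two-finger parallel gripper is mounted at the origin on the work surface. World frame = base frame: x ahead of the robot, y to its left, z up, the work surface at z = 0. Lengths are in mm, angles in rad, forces in N, time in s.
With the tool pointing down it reaches from about 400 to 900 mm from the base axis. Payload 5.5 kg.
Tool frame: the origin (TCP) lies at the centre of the arm's flange, where the gripper is bolted on; the fingertips stand 173 mm ahead of it and the grasp point (between the pads) lies 155 mm ahead of it; z points along the fingers, y is the direction in which the jaws open and shut (so a half turn about z gives the same grasp; the last joint's range is limited). The gripper opens to 85 mm and grips with 20 to 120 N. Pads are 22 mm wide; open, the fingers measure 114 mm over their backs; the gripper's body (76 mm by 85 mm) begins 54 mm behind the grasp point. The pads swing forward as they close: fully open they stand 13 mm farther back than shut.
Start: joints at [-1.007, 0.501, -0.427, 1.55, 0.221, 1.138, -0.21], TCP at [192.552, 620.822, 404.71] pointing down, gripper open.
Joint ranges: [-2.88, 2.88], [-0.31, 2.03], [-1.54, 1.56], [0.2, 2.42], [-1.41, 4.55], [0.19, 2.02], [-2.57, 2.57]. Speed limits (rad/s): [2.57, 2.57, 3.14, 3.14, 3.14, 3.14, 3.14].

INTERFACE

Orientations are given as a unit quaternion [x, y, z, w].
In Python, from rig import ctrl gives the robot as it stands.
- The arm moves only by the tool play_rows, never from a script. Its argument "commands" is a list of rows, each a list of 3 entries, a list of its own where there are three numbers: the turn, a rotation vector about the tool's x, y, z in degrees, then the shift along the tool's x, y, z in cm, then the closure, from -1 (fully open) to 1 (shut). A call has 1 to 12 rows; each row shifts and turns the commanded pose from where the row before left it, along the tool's axes as they then stand; what a row does not reach is not made up. A row lasts 1/12 s, in which the tool goes at most 41.7 mm and 7.16 degrees, less where a joint would pass 70% of its speed; a pose out of reach is approached as far as the arm can. A call with a gripper value outside its range is refused whole. The fingers move at their own pace and stop on an object; "newtons" is the grip in N (left out, the last holds). Time passes only in rows, so rows that do not move let the fingers close. It gives the time, the measured TCP pose, the force and the opening at its end, in the units of the state.
- ctrl.get_state(): the state, without advancing time (a new reading comes with each control period).
- ctrl.get_image(name): name is "scene" or "top" or "wrist"; returns the picture (384x512x3 uint8, blue, green, red); there is no depth.
- ctrl.camera_model(name): a dict with "fovy" (degrees; the focal length in pixels is half the picture's height over the tangent of half this angle, whatever the lens; pixels are square), "cx", "cy" (the principal point, pixels), "origin" and "rotation" of the camera in the world; the wrist camera has in their place "mount" (4x4, takes a point from camera to tool coordinates, whose origin is the TCP and whose axes are the flange's). Camera axes: x right, y up, looking along -z (the intrinsics and any distortion apply to the point x, -y, -z); pixel columns grow to the right and rows downward; lengths in mm; the calibration is good to about 2 mm. The wrist camera is an equidistant fisheye: a pixel r from the principal point sees the ray r / f radians off the axis. A picture is of the moment at which its call begins: read the wrist's pose just before it. camera_model takes no time and is no camera call.
- ctrl.sign_off(): hands the job in, once; it reports no verdict.
The state is a dict: "time_s": time; "joint_positions": joint angles; "joint_velocities": joint speeds; "tau": joint torques, N m; "position": TCP position; "ee_rot": TCP orientation; "force": force on the tool from outside, world axes, zero at the start; "wrist_torque": the same for the moment, N m; "finger_gap": opening from 0.0 (shut) to 1.0 (fully open).
Only numpy, scipy, OpenCV 4.12 (cv2) and the standard library are available. Lean on these libraries where they do the work, as an engineer would, in place of code of your own. Each camera call takes 0.05 s, during which the arm holds its last target.

TASK

Clear out the empty seed meter before the next variety: first set the short open steel tin, upright, into the upper part of the sloped lane so that it slides down to the stop under the spout. Then turn the crank on top of the meter exactly three full turns clockwise (seen from above), so that its handle ends where it started, and let go. Leave the jars, the other tins and the tools where they are.

Things in the scene. Friction and masses are not known exactly. Their poses are not given: they have to be found in the camera images.
- tin: the catch tin: short plain steel tin, round, straight-sided, open at the top, empty, 56 mm diameter, 60 mm tall, wall 2.5 mm, about 80 g, stands on the table among a taller tin and a shallow dish. Origin: centre of its underside, z up through its mouth
- meter: the bench seed meter, fixed to the table (its place and yaw vary): grey housing 100 x 100 mm, 202 mm high, on a base plate; closed hopper on its +y side, up to 205 mm high; aluminium spout on its -y side, whose round nozzle (34 mm diameter) ends 128 mm above the table, 86 mm from the housing's axis; the crank on top; the sloped lane runs out to its -y side. Origin: on the table under the crank's axis, z up
- lane: sloped lane, a polished slippery steel chute fixed to the meter, 17 degrees from level. Origin: on its floor, mid-width, at the face of the stop (35 mm above the table). y points downhill along the floor (lane runs from y = 0 up to y = -0.26), x across, z square to the floor. Inner width 64 mm, rails 16 mm high and 3 mm thick, stop 30 mm high. The stopped tin's origin: y = -0.028, z = 0
- lane_load (a point): good place to set the tin's underside: on the lane's floor, mid-width, 190 mm uphill of the stop (91 mm above the table). A tin set here and let go slides down by itself. The lane is open above from here up to its upper end; housing and spout overhang only its lowest 40 mm, and the 60 mm tin passes under the nozzle
- crank (a joint): the crank's angle, rad, grows clockwise seen from above and counts on over full turns (one turn = 6.283, three = 18.85); starts anywhere in -2.6 to 2.6; 0: the arm points to the meter's -x. It turns both ways without a stop, with light friction (0.1 N m), and stays where it is left
- crank_axis (a point): point on the crank's upright axis, 275 mm above the table, level with crank_grip; fixed to the meter
- crank_grip (a point): middle of the crank's handle, 275 mm above the table: upright black cylinder, 24 mm diameter, 60 mm tall (from 240 to 300 mm above the table), 60 mm from the crank's axis, spinning freely on its pin, so a gripper may keep its yaw while it goes round. Nothing but the handle stands higher than 250 mm on the meter
- tall_tin: second plain steel tin, open at the top, same diameter as the catch tin (56 mm) but 100 mm tall: too tall to pass under the spout. Not needed. Origin: centre of its underside, z up
- dish: shallow open steel dish, 84 mm across, 26 mm high. Not needed. Origin: centre of its underside
- jar_corn: glass jar of maize with metal lid, 80 mm across, 150 mm tall. Bystander. Origin: centre of its underside
- jar_wheat: glass jar of wheat with metal lid, 68 mm across, 120 mm tall. Bystander. Origin: centre of its underside
- jar_dark: small glass jar of dark seed with metal lid, 52 mm across, 80 mm tall. Bystander. Origin: centre of its underside
- brush: hand brush lying flat on the table near the robot. Bystander
- scoop: small aluminium scoop, 140 mm long, lying on the table near the robot. Bystander
Things that resemble listed ones, but are neither listed nor needed, are in the scene too. What is shaped like the tin but brown, green or purple is not meant.

How it is judged (in metres and radians):
On the way, in this order (a step that is already met when the one before it is completed fails the run):
1. the short tin stands in the lane against the stop, let go, before the crank is turned (y of tin in the frame of lane between -0.037 and -0.021 m and x of tin in the frame of lane between -0.01 and 0.01 m and z of tin in the frame of lane between -0.004 and 0.005 m and angle between the z axis of tin and the z axis of lane, either way round below 0.12 rad and angle between tin's own z axis and vertical below 0.6 rad and linear speed of tin below 0.03 m/s and contact force between the fingers and tin below 0.1 N and distance of crank_grip from where it was at the start of the episode below 0.02 m and value of joint crank between -2.9 and 2.9 rad), for 0.2 s.
2. the crank has made three full turns clockwise, with the tin at the stop (y of tin in the frame of lane between -0.037 and -0.021 m and x of tin in the frame of lane between -0.01 and 0.01 m and z of tin in the frame of lane between -0.004 and 0.005 m and angle between the z axis of tin and the z axis of lane, either way round below 0.12 rad and angle between tin's own z axis and vertical below 0.6 rad and linear speed of tin below 0.03 m/s and value of joint crank between 16.05 and 21.65 rad and distance of crank_grip from where it was at the start of the episode below 0.02 m), for 0.2 s.
At the end, for the whole second after the job is handed in: The short tin stands upright on the lane's floor against the stop (its origin within 9 mm of the stopped place along the lane and 10 mm across), at rest; the crank stands three turns clockwise from its start, its handle within 20 mm (about 19 degrees) of where it started, at rest (all of step 2 and velocity of joint crank between -0.1 and 0.1 rad/s); the robot touches nothing.
It fails at once if one of the other tins, jars or tools is shifted by more than 25 mm or, if it stands, tipped (distance of any of tall_tin, dish, jar_corn, jar_wheat, jar_dark, brush, scoop from where it was at the start of the episode above 0.025 m or angle between any of tall_tin, dish, jar_corn, jar_wheat, jar_dark's own z axis and vertical above 0.4 rad).
It also fails if it takes over 72 s, if anything falls off the work surface, if the arm or the gripper's body presses on something with over 40 N, if the wrist force passes 120 N, or if a joint passes its speed limit or range.

## Working session

There is one attempt and no reset: what is moved stays moved. The work goes in short steps, Python scripts to look and compute and a tool call to move; the robot and the scene stay as the last step left them, time stands still between calls to the robot, and variables do not carry over. Pictures are saved under pics/ and viewed, and the job is handed in when it is done.

Besides the shell and the picture viewer there is one more tool, called after "Request:" as name([rows], argument=value, ...), one row to a line, values as JSON. play_rows: Moves the arm, as the interface text tells. Its arguments: {"type":"object","properties":{"commands":{"type":"array"},"newtons":{"type":"number"}},"required":["commands"]}

```bash
ls; mkdir -p pics; python3 - <<'E'
from rig import ctrl
import cv2
s=ctrl.get_state();print(s)
for n in("scene","top","wrist"):
    print(n,ctrl.camera_model(n)); cv2.imwrite(f"pics/{n}0.png",ctrl.get_image(n))
E
```

```text
pics
{'time_s': 0.0, 'joint_positions': array([-1.00679768,  0.50186722, -0.42675352,  1.55145697,  0.22077816,
        1.13827978, -0.21026535]), 'joint_velocities': array([ 0.0012326 , -0.00158512, -0.00078676,  0.00084802,  0.00032732,
        0.00044734, -0.00017233]), 'tau': array([-9.93732533e-05, -5.69503105e+01, -5.81608102e+00, -2.80936342e+01,
        1.05937390e-02,  1.21417054e-02,  1.69824244e-05]), 'position': array([192.54773891, 620.4552602 , 403.64061968]), 'ee_rot': array([ 1.49808827e-01,  9.88714495e-01, -9.64065474e-04, -1.84774780e-04]), 'force': array([-0.791899 ,  0.0196385, -0.3495182]), 'wrist_torque': array([ 0.02795049, -0.05414123,  0.01105234]), 'finger_gap': 1.0004023977384011}
scene {'fovy': 54.090444492849024, 'cx': 256.97345009351585, 'cy': 196.62061306375423, 'origin': array([1333.40622983,  567.20601744,  965.22754238]), 'rotation': array([0.1834313 , 0.39769627, 0.81727804, 0.37449599])}
top {'fovy': 55.68049188836987, 'cx': 260.5830687216255, 'cy': 192.70021162656744, 'origin': array([ 486.52957246,  -97.66040951, 1238.75341368]), 'rotation': array([-0.02616321,  0.01061158,  0.7134072 , -0.70018072])}
wrist {'fovy': 65.70646984690485, 'cx': 250.88071528888517, 'cy': 189.68285443246347, 'mount': array([[ 5.70253266e-05,  9.58834861e-01,  2.83964268e-01,
         7.11548174e+01],
       [ 9.99999303e-01,  2.80276119e-04, -1.14719997e-03,
         4.75697911e-01],
       [-1.17956373e-03,  2.83964135e-01, -9.58834177e-01,
         3.02149623e+01],
       [ 0.00000000e+00,  0.00000000e+00,  0.00000000e+00,
         1.00000000e+00]])}
```

View pics/scene0.png

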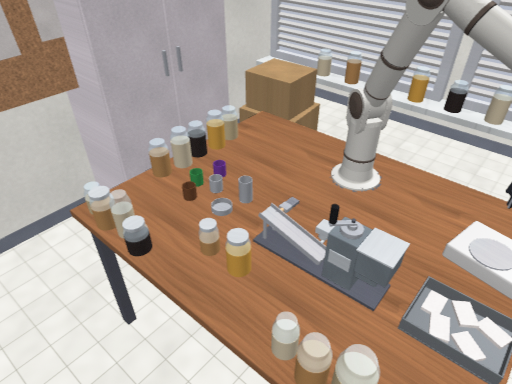

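View pics/top0.png

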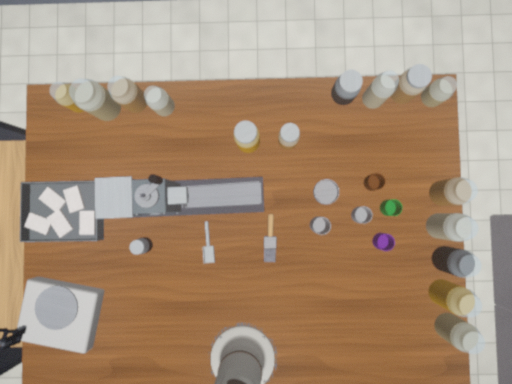

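View pics/wrist0.png

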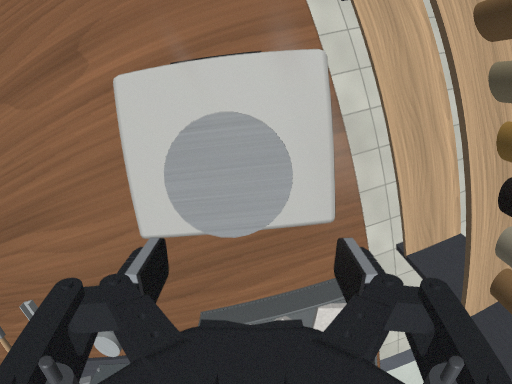

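```bash
cat > h.py <<'E'
from rig import ctrl
import numpy as np, cv2
from scipy.spatial.transform import Rotation as R
def cam(n,s=None):
    m=ctrl.camera_model(n); f=192/np.tan(np.radians(m['fovy'])/2)
    if n=='wrist':
        T=np.eye(4);T[:3,:3]=R.from_quat(s['ee_rot']).as_matrix();T[:3,3]=s['position'];T=T@m['mount']
        return f,m['cx'],m['cy'],T[:3,:3],T[:3,3]
    return f,m['cx'],m['cy'],R.from_quat(m['rotation']).as_matrix(),np.array(m['origin'])
def ray(n,u,v,s=None):
    f,cx,cy,M,o=cam(n,s); d=np.array([(u-cx),-(v-cy),-f])
    if n=='wrist':
        r=np.hypot(u-cx,v-cy);a=r/f;d=np.array([(u-cx)/r*np.sin(a),-(v-cy)/r*np.sin(a),-np.cos(a)])
    d=M@d; return o,d/np.linalg.norm(d)
def atz(n,u,v,z,s=None):
    o,d=ray(n,u,v,s); return o+d*(z-o[2])/d[2]
def proj(n,p,s=None):
    f,cx,cy,M,o=cam(n,s); q=M.T@(np.asarray(p,float)-o)
    if n=='wrist':
        r=np.hypot(q[0],q[1]);a=np.arctan2(r,-q[2]);return cx+f*a*q[0]/r,cy-f*a*q[1]/r
    return cx+f*q[0]/-q[2],cy-f*q[1]/-q[2]
def crop(img,u,v,w,h,k,name):
    u0=max(0,int(u-w/2));v0=max(0,int(v-h/2))
    cv2.imwrite(name,cv2.resize(img[v0:v0+h,u0:u0+w],None,fx=k,fy=k,interpolation=cv2.INTER_CUBIC));print(name,u0,v0,k)
E
python3 - <<'E'
from h import *
print("base",proj('top',[0,0,0]),proj('scene',[0,0,0]))
for u,v,z in((362,215,60),(321,226,100),(321,226,60),(326,192,26),(390,208,60),(146,196,215)): print(u,v,atz('top',u,v,z))
t=cv2.imread('pics/top0.png');s=cv2.imread('pics/scene0.png')
crop(t,345,215,110,80,7,'pics/c_t1.png');crop(s,225,190,110,80,7,'pics/c_s1.png');crop(t,175,196,180,70,4,'pics/c_t2.png');crop(s,330,240,190,120,4,'pics/c_s2.png')
E
```

```text
base (np.float64(242.31843443010104), np.float64(358.013558864535)) (np.float64(354.8245065769778), np.float64(176.43786383423193))
362 215 [ 470.0234245  -397.27447209   60.        ]
321 226 [ 438.71155295 -259.22906266  100.        ]
321 226 [ 437.031891   -264.90434411   60.        ]
326 192 [ 548.05569151 -289.32064806   26.        ]
390 208 [ 490.87331873 -487.46771686   60.        ]
146 196 [536.94327175 249.91704328 215.        ]
pics/c_t1.png 290 175 7
pics/c_s1.png 170 150 7
pics/c_t2.png 85 161 4
pics/c_s2.png 235 180 4
```

View pics/c_t1.png

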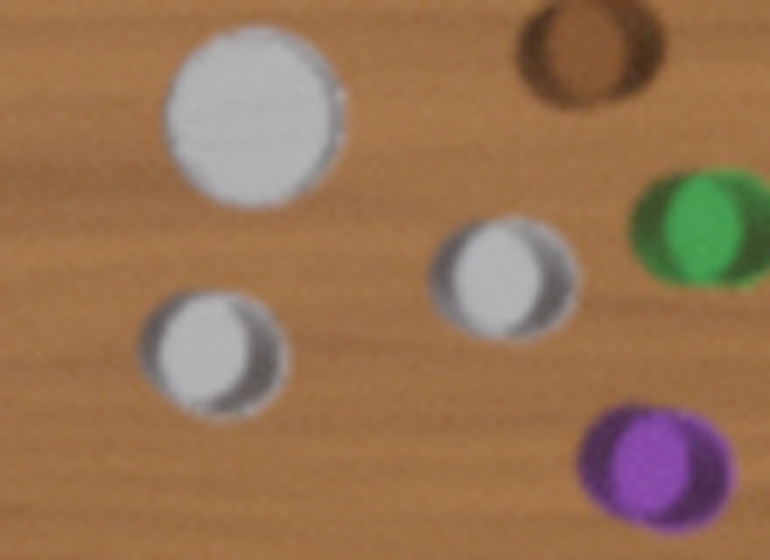

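View pics/c_s1.png

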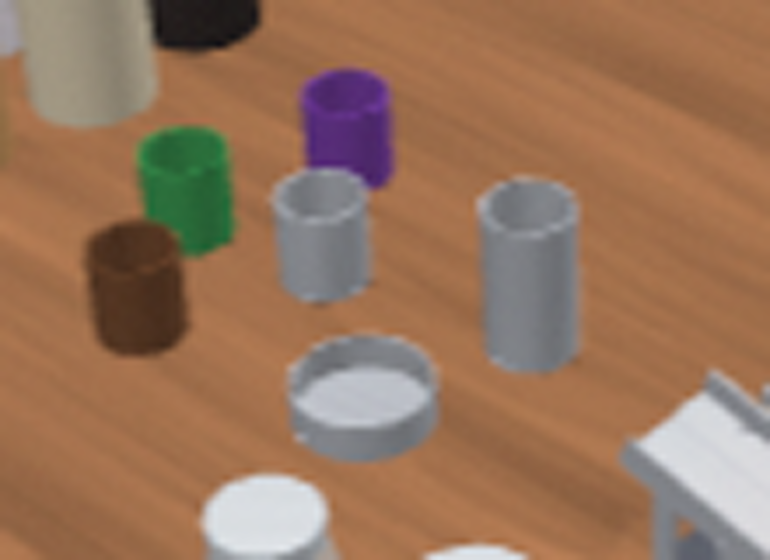

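View pics/c_t2.png

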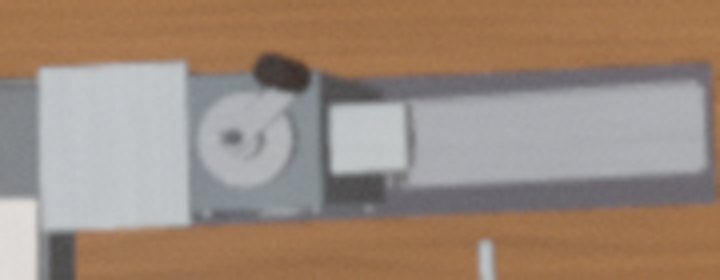

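View pics/c_s2.png

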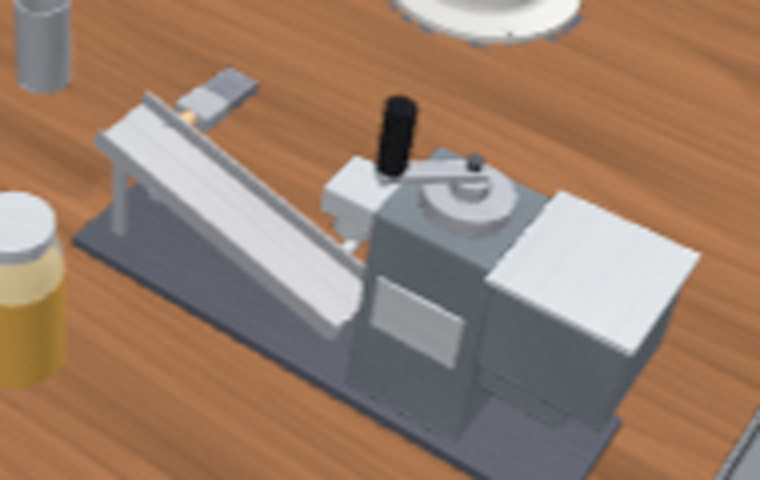

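```bash
python3 - <<'E'
from h import *
np.set_printoptions(precision=1,suppress=True)
print('tin top',atz('top',364.1,214.9,60),'scene',atz('scene',215.9,178.1,60))
print('tin scene if h=100',atz('scene',215.9,178.1,100))
print('tall scene', atz('scene',170+529/7,150+207/7,100),'top',atz('top',290+225/7,175+354/7,100))
def T(x,y):return 85+x/4,161+y/4
def S(x,y):return 235+x/4,180+y/4
print('handle top', atz('scene',*S(400,102),300), atz('top',*T(268,66),300))
print('axis disc z~205', atz('top',*T(245,138),208),atz('scene',*S(467,198),208))
for a,b in(((705,80),(705,172)),((412,98),(412,187))):
  for z in(126.3,111,50): print('lane',z,atz('top',*T(*a),z),atz('top',*T(*b),z))
print('lane end scene',atz('scene',*S(97,137),126.3),atz('scene',*S(148,94),126.3))
print('hopper top', [atz('top',*T(*p),205) for p in((38,66),(186,62),(190,224),(42,231))],[atz('scene',*S(*p),205) for p in((563,192),(699,256),(630,352),(487,280))])
print('others',atz('top',384,242,60),atz('top',375,182,60),atz('top',139,247,80),)
E
```

```text
tin top [ 470.2 -404.    60. ] scene [ 472.6 -396.8   60. ]
tin scene if h=100 [ 510.7 -354.2  100. ]
tall scene [ 440.9 -258.1  100. ] top [ 440.  -262.8  100. ]
handle top [576.5 204.6 300. ] [580.8 205.2 300. ]
axis disc z~205 [538.7 251.6 208. ] [535.7 250.5 208. ]
lane 126.3 [580.6 -76.4 126.3] [510.  -75.1 126.3]
lane 111 [581.9 -76.1 111. ] [510.3 -74.8 111. ]
lane 50 [587.1 -74.9  50. ] [511.6 -73.6  50. ]
lane 126.3 [571.2 149.6 126.3] [502.7 150.1 126.3]
lane 111 [572.4 153.  111. ] [502.9 153.5 111. ]
lane 50 [577.  166.6  50. ] [503.8 167.1  50. ]
lane end scene [588.9 -61.  126.3] [515.1 -64.6 126.3]
hopper top [array([593.7, 402.8, 205. ]), array([594.4, 295.2, 205. ]), array([478. , 292.3, 205. ]), array([474.9, 399.2, 205. ])] [array([480.2, 299.9, 205. ]), array([478.4, 403.5, 205. ]), array([593.9, 405.3, 205. ]), array([597.3, 301.5, 205. ])]
others [ 382.5 -464.5   60. ] [ 575.6 -442.5   60. ] [381.1 318.5  80. ]
```

Request:
play_rows([
  [[0,0,6.07],[0,0,-1],-1],
  [[0,0,6.07],[0,0,-1],-1],
  [[0,0,6.07],[0,0,-1],-1],
  [[0,0,6.07],[0,0,-1],-1],
  [[0,0,6.07],[0,0,-1],-1],
  [[0,0,6.07],[0,0,-1],-1],
  [[0,0,6.07],[0,0,-1],-1],
  [[0,0,6.07],[0,0,-1],-1],
  [[0,0,6.07],[0,0,-1],-1],
  [[0,0,6.07],[0,0,-1],-1],
  [[0,0,6.07],[0,0,-1],-1],
  [[0,0,6.07],[0,0,-1],-1],
])

```text
time_s: 1.15
position: [192.5, 620.7, 524.7]
ee_rot: [0.709, 0.705, -0.0, 0.0]
force: [-0.3, -0.2, -0.9]
finger_gap: 1.003
```

Request:
play_rows([
  [[0,0,0],[-2.5,2.5,0],-1],
  [[0,0,0],[-2.5,2.5,0],-1],
  [[0,0,0],[-2.5,2.5,0],-1],
  [[0,0,0],[-2.5,2.5,0],-1],
  [[0,0,0],[-2.5,2.5,0],-1],
  [[0,0,0],[-2.5,2.5,0],-1],
  [[0,0,0],[-3,2,0],-1],
  [[0,0,0],[-3,2,0],-1],
  [[0,0,0],[-3,2,0],-1],
  [[0,0,0],[-3,2,0],-1],
  [[0,0,0],[-3,2,0],-1],
  [[0,0,0],[-3,2,0],-1],
])

```text
time_s: 2.15
position: [462.7, 288.8, 524.6]
ee_rot: [0.708, 0.707, -0.0, -0.0]
force: [1.5, 0.8, -0.3]
finger_gap: 1.003
```

Request:
play_rows([
  [[0,0,0],[-3.4,1.5,0],-1],
  [[0,0,0],[-3.4,1.5,0],-1],
  [[0,0,0],[-3.4,1.5,0],-1],
  [[0,0,0],[-3.4,1.5,0],-1],
  [[0,0,0],[-3.4,1.5,0],-1],
  [[0,0,0],[0,0,0],-1],
  [[0,0,0],[0,0,0],-1],
])

```text
time_s: 2.73
position: [537.6, 117.4, 524.4]
ee_rot: [0.71, 0.705, -0.0, 0.0]
force: [-1.1, 0.5, -0.8]
finger_gap: 1.0
```

```bash
python3 - <<'E'
from h import *
import pickle
s=ctrl.get_state();i=ctrl.get_image('wrist');pickle.dump(s,open('s1.pkl','wb'));cv2.imwrite('pics/w1.png',i);print(s['position'],s['joint_positions'])
cv2.imwrite('pics/w1b.png',cv2.resize(i,None,fx=1.5,fy=1.5))
E
```

```text
[537.60380785 117.4048576  524.42582629] [-0.39397719  0.19397982  0.15237619  1.6653186  -0.02973675  1.28515254
 -0.2431937 ]
```

View pics/w1b.png

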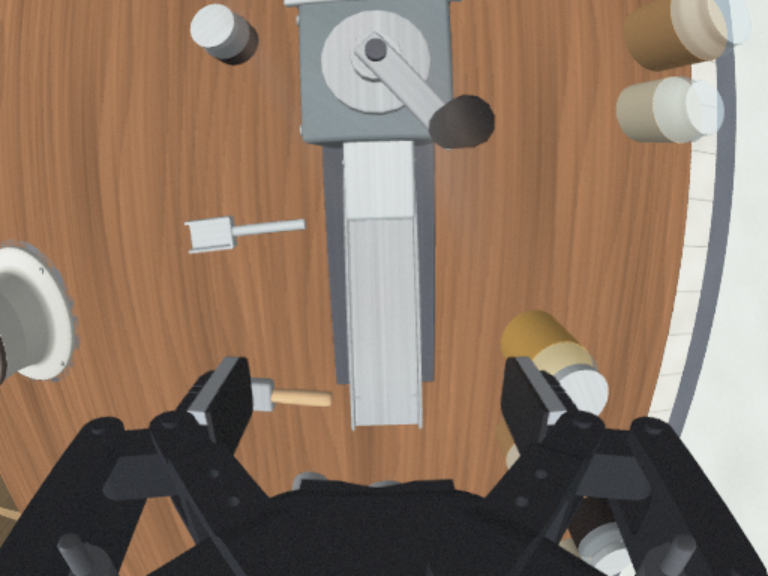

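```bash
python3 - <<'E'
from h import *
import pickle
np.set_printoptions(precision=1,suppress=True)
s=pickle.load(open('s1.pkl','rb'))
w=lambda x,y,z:atz('wrist',x/1.5,y/1.5,z,s)
print('lane end',w(352,429,126),w(422,426,126))
print('lane near',w(347,219,60),w(415,219,60))
print('handle',w(467,120,300))
print('axis disc',w(376,62,208),'knob',w(376,48,245),w(376,48,235))
print('housing corners',w(303,142,202),w(451,136,202))
print('housing back',w(302,3,202),w(449,3,202))
print('spout top',w(345,143,170),w(413,140,170))
print('lane',w(355,400,120),w(420,400,120))
E
```

```text
lane end [513.3 -68.4 126. ] [582.7 -65.6 126. ]
lane near [510.1 128.6  60. ] [576.9 128.2  60. ]
handle [578.6 206.2 300. ]
axis disc [539.5 251.1 208. ] knob [539.5 251.4 245. ] [539.6 253.9 235. ]
housing corners [491.7 200.3 202. ] [587.9 203.6 202. ]
housing back [491.2 296.4 202. ] [587.7 295.7 202. ]
spout top [516.9 199.7 170. ] [565.6 201.6 170. ]
lane [517.  -37.8 120. ] [580.2 -38.6 120. ]
```

Request:
play_rows([
  [[0,0,0],[-3.5,-0.6,0],-1],
  [[0,0,0],[-3.5,-0.6,0],-1],
  [[0,0,0],[-3.5,-0.6,0],-1],
  [[0,0,0],[-3.5,-0.6,0],-1],
  [[0,0,0],[-3.5,-0.6,0],-1],
  [[0,0,0],[-3.5,-0.6,0],-1],
  [[0,0,0],[-3.5,-0.6,0],-1],
  [[0,0,0],[-3.5,-0.6,0.5],-1],
  [[0,0,0],[-3.5,-0.6,2],-1],
  [[0,0,0],[-3.5,-0.6,2],-1],
  [[0,0,0],[-3.5,-0.6,2],-1],
  [[0,0,0],[-3.5,0,2],-1],
])

```text
time_s: 3.78
position: [470.2, -299.1, 439.0]
ee_rot: [0.706, 0.708, 0.001, -0.0]
force: [1.0, 1.0, 0.6]
finger_gap: 1.0
```

```bash
python3 - <<'E'
from h import *
import pickle
s=ctrl.get_state();i=ctrl.get_image('wrist');pickle.dump(s,open('s2.pkl','wb'));print(s['position'],s['ee_rot'],s['joint_positions'])
cv2.imwrite('pics/w2b.png',cv2.resize(i,None,fx=1.5,fy=1.5))
E
```

```text
[ 470.21016307 -299.13580058  438.97152319] [ 7.06468567e-01  7.07744133e-01  6.03584031e-04 -2.02566854e-04] [ 0.14665528  0.28692321  0.45306113  1.77360134 -0.13996837  1.11273544
  0.64754763]
```

View pics/w2b.png

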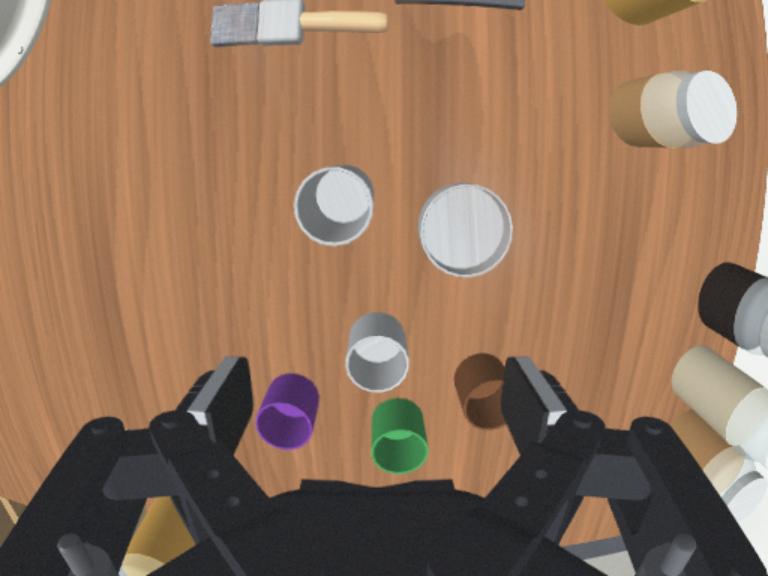

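```bash
python3 - <<'E'
from h import *
import pickle
np.set_printoptions(precision=1,suppress=True)
s=pickle.load(open('s2.pkl','rb'))
w=lambda x,y,z:atz('wrist',x/1.5,y/1.5,z,s)
print('tin rim',w(377,360,60),'l/r',w(346.5,356,60),w(408.5,358,60),'far/near',w(376.5,391,60),w(377,329,60))
print('green',w(399,450,60),'purple',w(285,425,60),'brown',w(487,400,60))
E
```

```text
tin rim [ 472.5 -397.3   60. ] l/r [ 446.1 -393.6   60. ] [ 499.8 -395.5   60. ] far/near [ 472.1 -428.5   60. ] [ 472.4 -368.2   60. ]
green [ 494.  -495.7   60. ] purple [ 385.5 -468.    60. ] brown [ 574.5 -440.4   60. ]
```

Request:
play_rows([
  [[0,0,0],[-3.3,0.1,0],-1],
  [[0,0,0],[-3.3,0.1,0],-1],
  [[0,0,0],[-3.3,0,0],-1],
  [[0,0,0],[0,0,3.2],-1],
  [[0,0,0],[0,0,3.2],-1],
  [[0,0,0],[0,0,3.2],-1],
  [[0,0,0],[0,0,3.2],-1],
  [[0,0,0],[0,0,3],-1],
  [[0,0,0],[0,0,2.5],-1],
  [[0,0,0],[0,0,2.1],-1],
  [[0,0,0],[0,0,2],-1],
  [[0,0,0],[0,0,2],-1],
])

```text
time_s: 4.83
position: [473.9, -396.0, 194.1]
ee_rot: [0.706, 0.708, 0.001, -0.001]
force: [1.1, -0.2, 0.1]
finger_gap: 0.998
```

```bash
python3 - <<'E'
from h import *
s=ctrl.get_state();i=ctrl.get_image('wrist');print(s['position'],s['ee_rot'])
cv2.imwrite('pics/w3.png',cv2.resize(i,None,fx=1.5,fy=1.5))
E
```

```text
[ 473.91876882 -396.00282425  194.12847103] [ 7.06468858e-01  7.07743290e-01  8.47784362e-04 -6.85887007e-04]
```

View pics/w3.png

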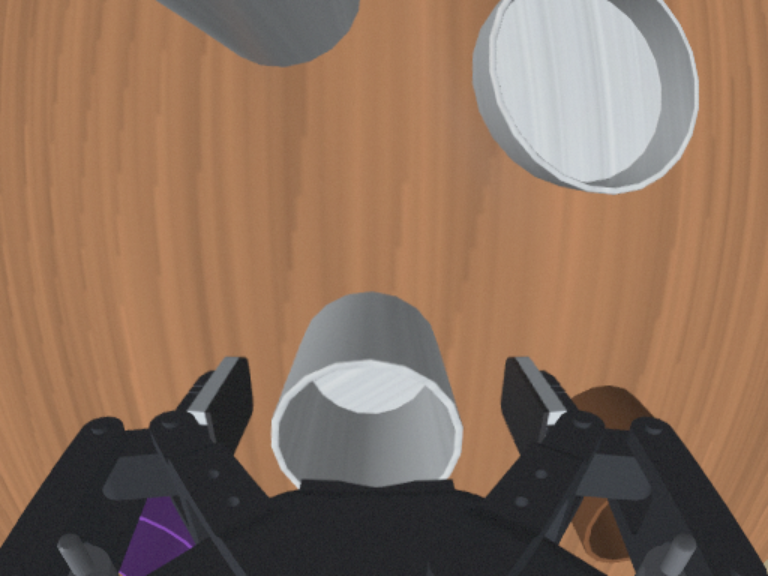

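```bash
python3 - <<'E'
from h import *
np.set_printoptions(precision=1,suppress=True)
s=ctrl.get_state()
w=lambda x,y,z:atz('wrist',x/1.5,y/1.5,z,s)
print('rim near',w(370,362,60),'L',w(272,437,60),w(462,437,60),'base near',w(370,293,0))
E
```

```text
rim near [ 471.5 -371.3   60. ] L [ 444.1 -395.4   60. ] [ 496.8 -394.9   60. ] base near [ 470.5 -371.8    0. ]
```

Request:
play_rows([
  [[0,0,0],[-0.3,-0.28,0],-1],
  [[0,0,0],[0,0,0],-1],
  [[0,0,0],[0,0,0],1],
  [[0,0,0],[0,0,0],1],
  [[0,0,0],[0,0,0],1],
  [[0,0,0],[0,0,0],1],
  [[0,0,0],[0,0,0],1],
  [[0,0,0],[0,0,0],1],
], newtons=30)

```text
time_s: 5.55
position: [470.2, -401.9, 197.4]
ee_rot: [0.708, 0.707, 0.0, 0.001]
force: [-0.9, 0.4, 6.6]
finger_gap: 0.637
```

```bash
python3 - <<'E'
from h import *
s=ctrl.get_state();i=ctrl.get_image('wrist');print(s['position'],s['ee_rot'],s['force'],s['finger_gap'])
cv2.imwrite('pics/w4.png',cv2.resize(i,None,fx=1.5,fy=1.5))
s=ctrl.get_state();print(s['position'],s['ee_rot'],s['force'],s['finger_gap'])
E
```

```text
[ 470.15544777 -401.91802792  197.42887608] [7.07535078e-01 7.06677043e-01 4.31525464e-04 1.21773478e-03] [-0.92762163  0.44932183  6.56440255] 0.6367064813385643
[ 470.16261703 -401.91637271  197.44147883] [7.07515460e-01 7.06696668e-01 4.25835541e-04 1.23006170e-03] [-0.5781388   1.47594818  6.96995102] 0.6412169942129413
```

View pics/w4.png

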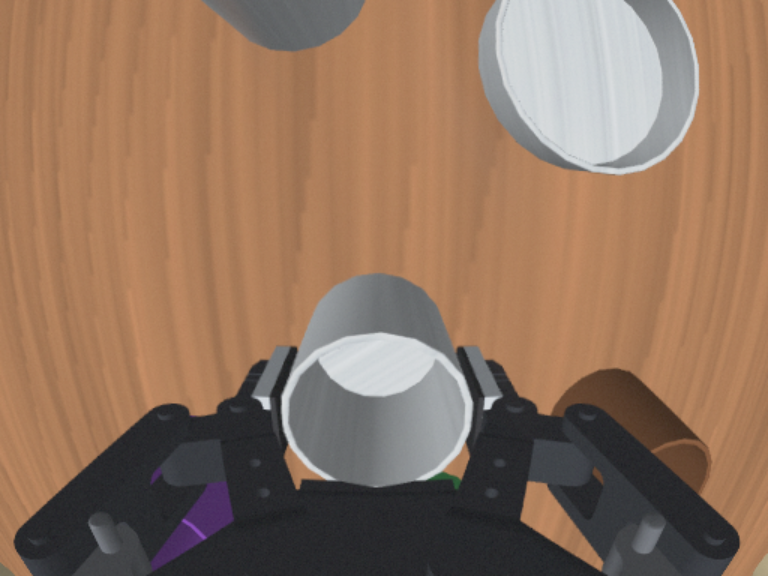

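```bash
python3 - <<'E'
from h import *
np.set_printoptions(precision=1,suppress=True)
s=ctrl.get_state()
w=lambda x,y,z:atz('wrist',x/1.5,y/1.5,z,s)
print('rim near',w(377,335,60),'L',w(283,408,60),w(471,408,60),'base near',w(377,274,0))
print('green visible');
E
```

```text
rim near [ 471.9 -375.    60. ] L [ 445. -398.   60.] [ 498.7 -398.2   60. ] base near [ 472.1 -374.8    0. ]
green visible
```

Request:
play_rows([
  [[0,0,0],[0,0,-1],1],
  [[0,0,0],[0,0,-2],1],
  [[0,0,0],[0,0,-3],1],
  [[0,0,0],[0,0,-3],1],
  [[0,0,0],[0,0,-3],1],
  [[0,0,0],[0,0,-3],1],
  [[0,0,0],[0,0,0],1],
  [[0,0,0],[0,0,0],1],
])

```text
time_s: 6.27
position: [469.9, -402.1, 348.7]
ee_rot: [0.708, 0.707, 0.001, 0.003]
force: [-0.1, -0.1, -0.2]
finger_gap: 0.638
```

```bash
python3 - <<'E'
from h import *
np.set_printoptions(precision=3,suppress=True)
s=ctrl.get_state();i=ctrl.get_image('wrist');print(s['position'],s['ee_rot'],s['force'],s['finger_gap'])
cv2.imwrite('pics/w5.png',cv2.resize(i,None,fx=1.5,fy=1.5))
E
```

```text
[ 469.899 -402.068  348.725] [0.708 0.707 0.001 0.003] [-0.136 -0.062 -0.219] 0.6376223656869637
```

View pics/w5.png

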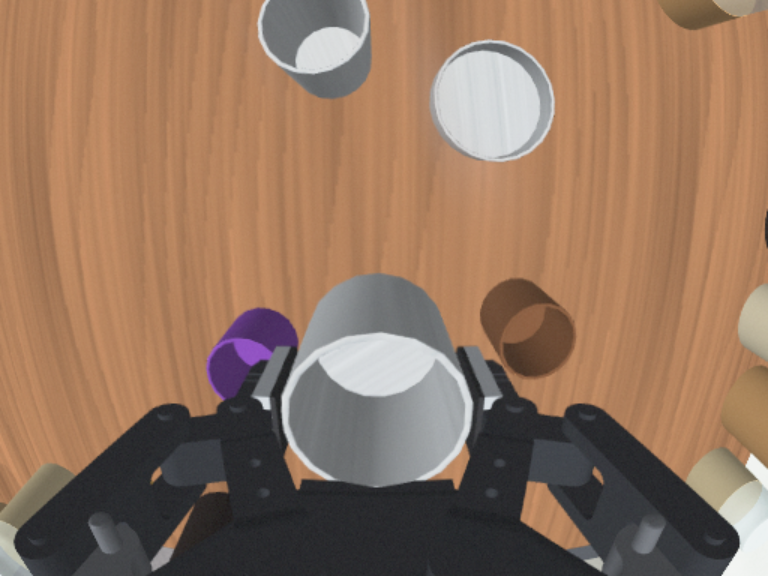

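Request:
play_rows([
  [[0,0,-1.7],[1.5,0.3,-1],1],
  [[0,0,0],[3,0.5,-1],1],
  [[0,0,0],[3.8,0.5,0],1],
  [[0,0,0],[3.8,0.5,0],1],
  [[0,0,0],[3.8,0.5,0],1],
  [[0,0,0],[3.8,0.5,0],1],
  [[0,0,0],[3.8,0.5,0],1],
  [[0,0,0],[3.8,0.5,0],1],
  [[0,0,0],[3.8,0.5,0],1],
  [[0,0,0],[3.8,0.5,0],1],
  [[0,0,0],[3.8,0.5,0],1],
  [[0,0,0],[3,0.5,0],1],
])

```text
time_s: 7.32
position: [514.9, 20.3, 364.2]
ee_rot: [0.696, 0.718, -0.001, -0.001]
force: [0.4, -0.5, -1.4]
finger_gap: 0.639
```

Request:
play_rows([
  [[0,-2,0],[0,0,0],1],
  [[0,-3,0],[0,0,0],1],
  [[0,-3,0],[0,0,0],1],
  [[0,-3,0],[0,0,0],1],
  [[0,-3,0],[0,0,0],1],
  [[0,-3,0],[0,0,0],1],
  [[0,0,0],[0,0,0],1],
  [[0,0,0],[0,0,0],1],
])

```text
time_s: 7.98
position: [515.4, 17.5, 364.3]
ee_rot: [0.689, 0.71, -0.104, 0.105]
force: [-0.7, -0.2, -1.2]
finger_gap: 0.642
```

```bash
cat > st.py <<'E'
from h import *
np.set_printoptions(precision=3,suppress=True)
def go(target):
    s=ctrl.get_state();M=R.from_quat(s['ee_rot']).as_matrix()
    print(s['time_s'],s['position'],s['force'],s['finger_gap'],'j',s['joint_positions']);print(M)
    print('shift tool cm',M.T@(np.array(target)-s['position'])/10, 'underside',s['position']+M[:,2]*197.4)
E
python3 -c "
from st import *
go([545,51.5,290])"
```

```text
7.9833 [515.371  17.51  364.347] [-0.699 -0.231 -1.244] 0.6420919321106665 j [-0.523  0.309  0.396  1.948  0.216  0.956 -0.241]
[[-0.029  1.     0.006]
 [ 0.956  0.03  -0.292]
 [-0.292 -0.003 -0.957]]
shift tool cm [5.331 3.084 6.138] underside [516.522 -40.053 175.53 ]
```

Request:
play_rows([
  [[0,0,0],[1.8,1,0],1],
  [[0,0,0],[1.8,1.1,0],1],
  [[0,0,0],[1.7,1,1],1],
  [[0,0,0],[0,0,1.7],1],
  [[0,0,0],[0,0,1.7],1],
  [[0,0,0],[0,0,1],1],
  [[0,0,0],[0,0,0],1],
  [[0,0,0],[0,0,0],1],
])

```text
time_s: 8.65
position: [545.7, 51.9, 298.1]
ee_rot: [0.69, 0.709, -0.104, 0.105]
force: [-0.6, -0.1, -1.2]
finger_gap: 0.639
```

```bash
python3 -c "
from st import *
go([545,51.5,282])
s=ctrl.get_state()
cv2.imwrite('pics/w6.png',cv2.resize(ctrl.get_image('wrist'),None,fx=1.5,fy=1.5))
i=ctrl.get_image('scene')
crop(i,300,230,130,90,6,'pics/s6.png')"
```

```text
8.65 [545.736  51.884 298.138] [-0.624 -0.148 -1.18 ] 0.6394971661868943 j [-0.53   0.463  0.363  1.91   0.176  0.856 -0.29 ]
[[-0.026  1.     0.006]
 [ 0.956  0.027 -0.292]
 [-0.292 -0.002 -0.956]]
shift tool cm [ 0.437 -0.072  1.554] underside [546.988  -5.814 109.362]
pics/s6.png 235 185 6
```

View pics/w6.png

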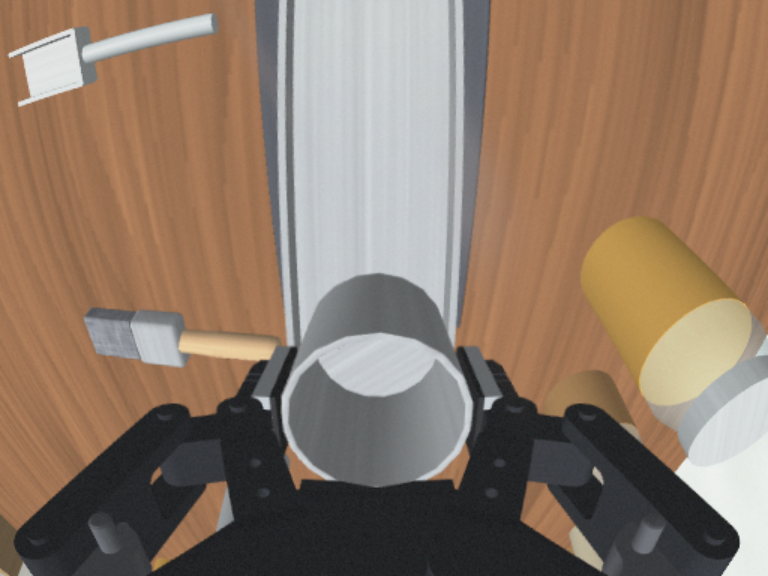

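View pics/s6.png

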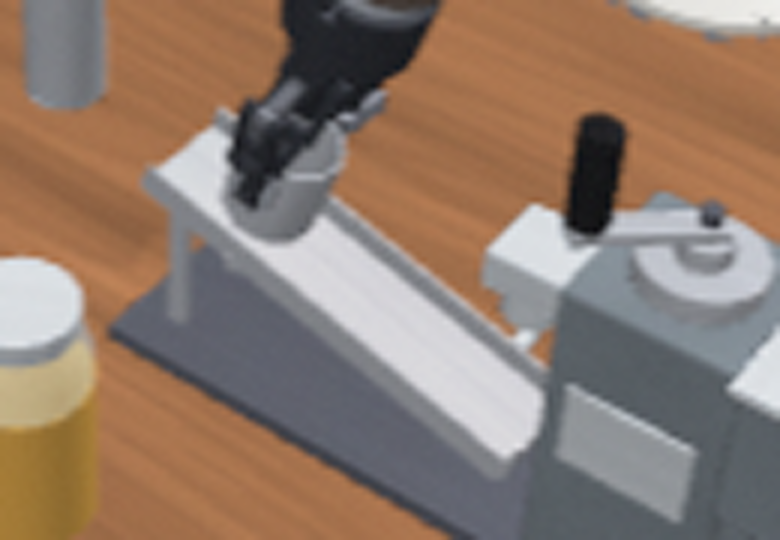

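Request:
play_rows([
  [[0,0,0],[0,0,0.6],1],
  [[0,0,0],[0,0,0.5],1],
  [[0,0,0],[0,0,0.3],1],
  [[0,0,0],[0,0,0],1],
  [[0,0,0],[0,0,0],1],
])

```text
time_s: 9.17
position: [550.2, 52.1, 292.5]
ee_rot: [0.689, 0.71, -0.096, 0.109]
force: [-9.3, 9.7, 43.0]
finger_gap: 0.641
```

Request:
play_rows([
  [[0,0,0],[0,0,0.15],1],
  [[0,0,0],[0,0,0],1],
  [[0,0,0],[0,0,0],1],
])

```text
time_s: 9.42
position: [550.3, 52.1, 292.4]
ee_rot: [0.689, 0.71, -0.096, 0.109]
force: [-14.2, 12.9, 55.7]
finger_gap: 0.635
```

```bash
python3 -c "
from st import *
go([545,51.5,282])
i=ctrl.get_image('scene')
crop(i,285,220,80,60,9,'pics/s7.png')"
```

```text
9.4167 [550.262  52.087 292.424] [-14.151  12.902  55.702] 0.6353812124262392 j [-0.525  0.473  0.36   1.909  0.174  0.829 -0.288]
[[-0.027  0.999  0.022]
 [ 0.958  0.033 -0.286]
 [-0.287  0.014 -0.958]]
shift tool cm [ 0.257 -0.542  1.004] underside [554.677  -4.365 103.32 ]
pics/s7.png 245 190 9
```

View pics/s7.png

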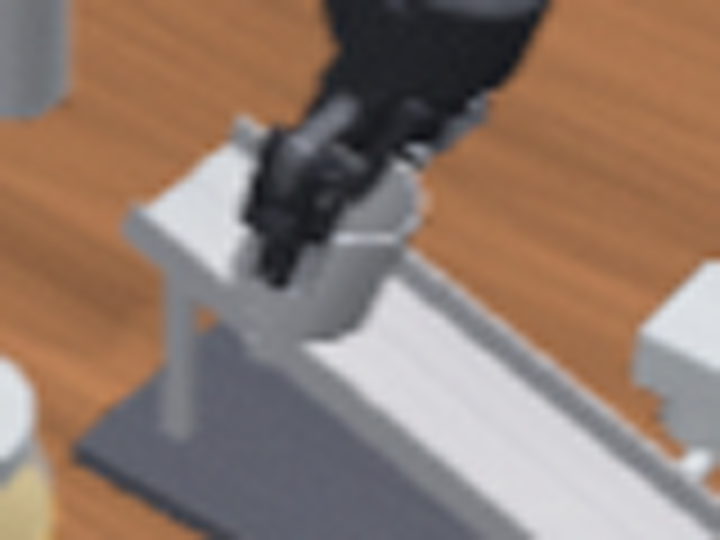

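Request:
play_rows([
  [[0,0,0],[0,0,-0.8],1],
  [[0,0,0],[0,0,-0.8],1],
  [[0,0,0],[0,0,-0.5],1],
  [[0,0,0],[0,0,0],1],
  [[0,0,0],[0,0,0],1],
])

```text
time_s: 9.88
position: [545.8, 54.1, 303.5]
ee_rot: [0.689, 0.709, -0.103, 0.106]
force: [0.7, -0.3, -0.8]
finger_gap: 0.639
```

```bash
python3 -c "
from st import *
import pickle
go([545,51.5,282])
s=ctrl.get_state()
i=ctrl.get_image('wrist');pickle.dump((s,i),open('w8.pkl','wb'))
crop(i,250,170,180,190,4,'pics/w8.png')
i=ctrl.get_image('scene')
crop(i,285,220,80,60,9,'pics/s8.png')"
```

```text
9.8833 [545.821  54.099 303.527] [ 0.726 -0.279 -0.817] 0.6390710273961284 j [-0.535  0.455  0.364  1.906  0.178  0.867 -0.292]
[[-0.027  1.     0.008]
 [ 0.956  0.028 -0.292]
 [-0.292 -0.    -0.956]]
shift tool cm [ 0.383 -0.089  2.134] underside [547.385  -3.607 114.757]
pics/w8.png 160 75 4
pics/s8.png 245 190 9
```

View pics/w8.png

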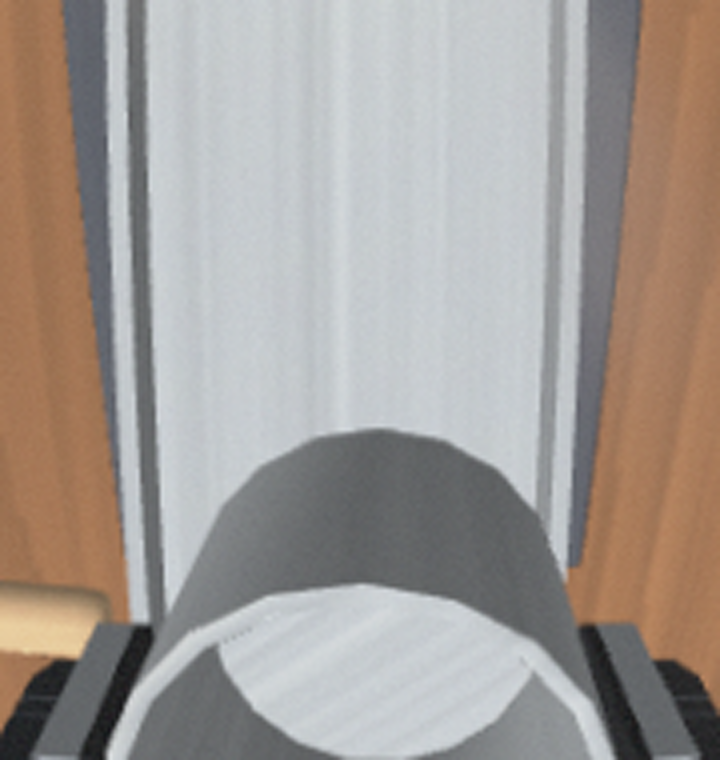

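View pics/s8.png

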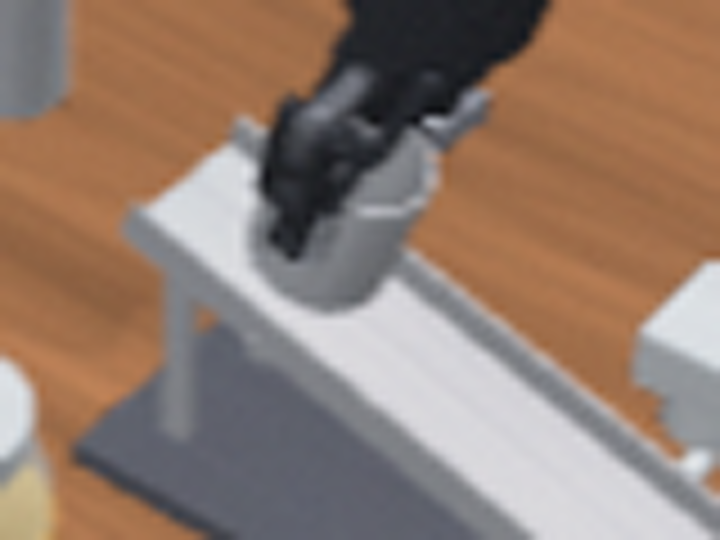

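```bash
python3 -c "
from st import *
import pickle
s,i=pickle.load(open('w8.pkl','rb'))
t=np.tan(np.radians(17))
def pl(x,y,off):  # crop px, plane: z=91-(Y+7)t+off
    o,d=ray('wrist',160+x/4,75+y/4,s)
    n=np.array([0,t,1.]);c=91-7*t+off
    return o+d*(c-n@o)/(n@d)
for row,a,b,c,d in((540,127,147,549,573),(300,115,136,557,581),(20,107,128,567,587)):
    for off in (16.7,): print(row,[pl(x,row,off) for x in(a,b,c,d)])
M=R.from_quat(s['ee_rot']).as_matrix()
def tp(x,y,h):
    o,d=ray('wrist',160+x/4,75+y/4,s); n=M[:,2]; c=n@(s['position']+n*h); p=o+d*(c-n@o)/(n@d); return M.T@(p-s['position'])
print('rim tool', tp(110,740,137.4),tp(610,740,137.4),'rimnear',tp(365,585,137.4),'base',tp(200,550,197.4),tp(558,550,197.4),tp(380,430,197.4))
for n,u,v in(('scene',0,0),):pass
"

```

```text
540 [array([510.961,   0.08 , 105.535]), array([514.203,   0.183, 105.504]), array([577.822,   1.675, 105.048]), array([581.704,   1.734, 105.03 ])]
300 [array([510.101,  36.704,  94.338]), array([513.331,  36.728,  94.331]), array([576.428,  38.202,  93.88 ]), array([580.104,  38.347,  93.836])]
20 [array([508.81 ,  76.85 ,  82.064]), array([511.96 ,  76.782,  82.085]), array([575.97 ,  78.275,  81.629]), array([578.95 ,  78.479,  81.566])]
rim tool [  9.79  -25.399 137.4  ] [  9.797  27.    137.4  ] rimnear [ 27.704   1.325 137.4  ] base [  8.452 -23.518 197.4  ] [  8.396  30.707 197.4  ] [ 27.195   3.612 197.4  ]
```

Request:
play_rows([
  [[2,0,0],[0,0.2,0],1],
  [[0,0,0],[0,0,0],1],
  [[0,0,0],[0,0,0],1],
  [[0,0,0],[0,0,0],1],
])

```text
time_s: 10.32
position: [547.8, 54.0, 303.2]
ee_rot: [0.691, 0.707, -0.116, 0.094]
force: [-0.8, 0.2, -0.9]
finger_gap: 0.639
```

```bash
python3 -c "
from st import *
import pickle
go([545,51.5,282])
s=ctrl.get_state()
i=ctrl.get_image('wrist');pickle.dump((s,i),open('w9.pkl','wb'))
crop(i,250,170,180,190,4,'pics/w9.png')
"
```

```text
10.3167 [547.839  54.04  303.228] [-0.757  0.171 -0.927] 0.6390083416973295 j [-0.525  0.468  0.358  1.885  0.162  0.907 -0.278]
[[-0.027  0.999 -0.027]
 [ 0.956  0.018 -0.293]
 [-0.293 -0.034 -0.956]]
shift tool cm [ 0.386 -0.217  2.111] underside [542.531  -3.896 114.596]
pics/w9.png 160 75 4
```

View pics/w9.png

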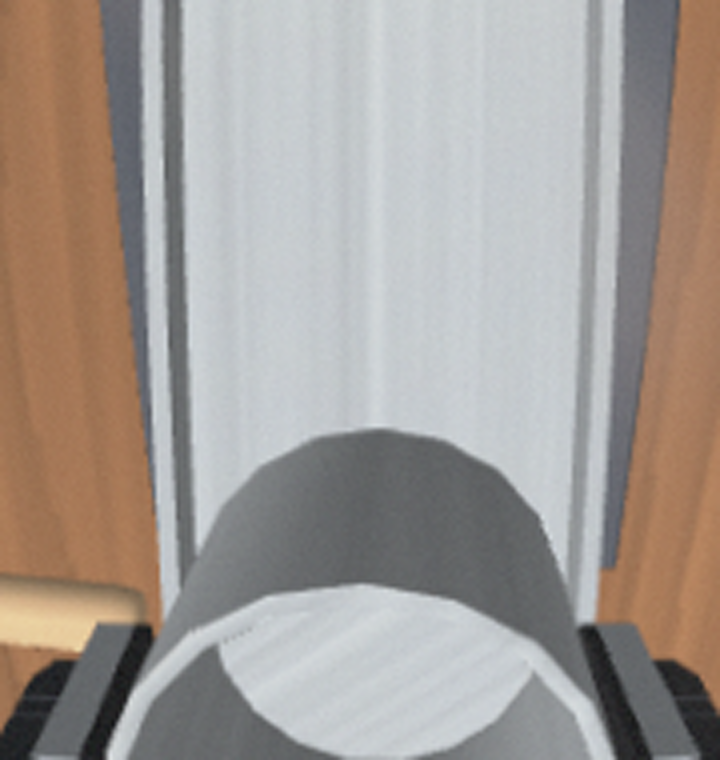

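Request:
play_rows([
  [[0,0,0],[0,0.03,0.6],1],
  [[0,0,0],[0,0.02,0.4],1],
  [[0,0,0],[0,0,0.1],1],
  [[0,0,0],[0,0,0],1],
  [[0,0,0],[0,0,0],1],
])

```text
time_s: 10.78
position: [548.1, 51.0, 293.1]
ee_rot: [0.691, 0.707, -0.116, 0.094]
force: [0.4, 0.3, -0.9]
finger_gap: 0.641
```

Request:
play_rows([
  [[0,0,0],[0,0.01,0.2],1],
  [[0,0,0],[0,0,0],1],
  [[0,0,0],[0,0,0],1],
])

```text
time_s: 11.03
position: [548.2, 50.5, 291.3]
ee_rot: [0.691, 0.707, -0.115, 0.094]
force: [0.6, 0.1, -0.8]
finger_gap: 0.636
```

Request:
play_rows([
  [[0,0,0],[0,0.01,0.25],1],
  [[0,0,0],[0,0,0],1],
  [[0,0,0],[0,0,0],1],
])

```text
time_s: 11.28
position: [548.2, 49.7, 288.8]
ee_rot: [0.691, 0.707, -0.116, 0.094]
force: [-0.2, 0.6, -0.4]
finger_gap: 0.642
```

```bash
python3 -c "
from st import *
go([545,51.5,282])
s=ctrl.get_state()
i=ctrl.get_image('wrist')
crop(i,250,170,180,190,4,'pics/w10.png')
i=ctrl.get_image('scene')
crop(i,285,220,80,60,9,'pics/s10.png')
"
```

```text
11.2833 [548.204  49.703 288.849] [-0.232  0.568 -0.39 ] 0.6420580574281249 j [-0.515  0.489  0.357  1.895  0.159  0.875 -0.275]
[[-0.027  0.999 -0.027]
 [ 0.956  0.018 -0.293]
 [-0.292 -0.034 -0.956]]
shift tool cm [ 0.381 -0.294  0.61 ] underside [542.899  -8.166 100.196]
pics/w10.png 160 75 4
pics/s10.png 245 190 9
```

View pics/w10.png

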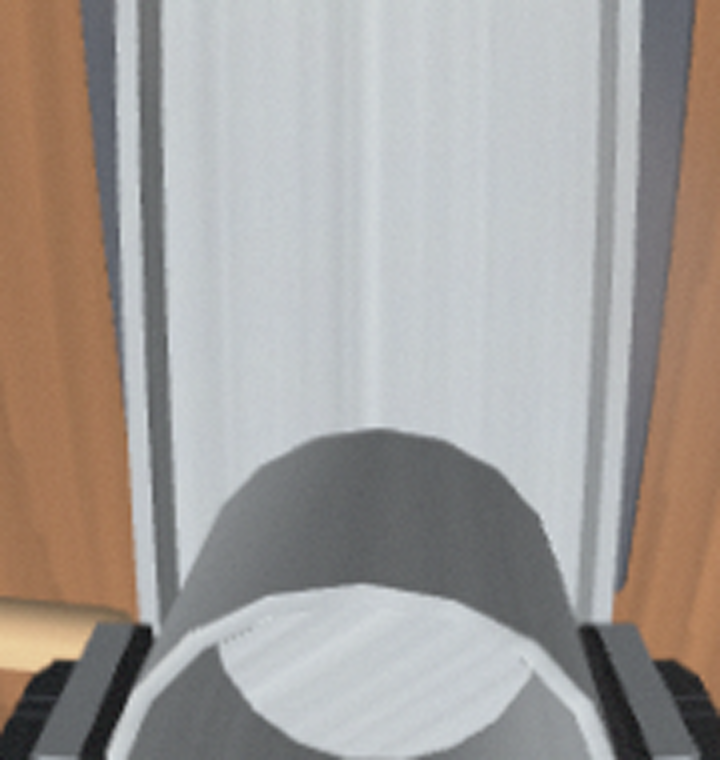

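View pics/s10.png

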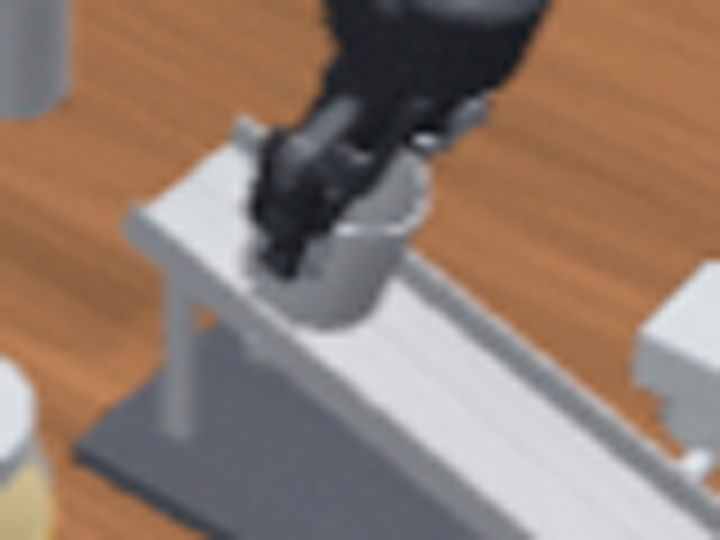

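Request:
play_rows([
  [[0,0,0],[0,0.02,0.4],1],
  [[0,0,0],[0,0,0],1],
  [[0,0,0],[0,0,0],1],
])

```text
time_s: 11.63
position: [548.2, 48.5, 284.8]
ee_rot: [0.691, 0.707, -0.116, 0.094]
force: [0.4, -0.5, -1.5]
finger_gap: 0.64
```

Request:
play_rows([
  [[0,0,0],[0,0.01,0.2],1],
  [[0,0,0],[0,0,0],1],
  [[0,0,0],[0,0,0],1],
])

```text
time_s: 11.88
position: [548.4, 47.9, 283.1]
ee_rot: [0.691, 0.707, -0.115, 0.094]
force: [-0.1, 0.3, -0.5]
finger_gap: 0.641
```

Request:
play_rows([
  [[0,0,0],[0,0,0.15],1],
  [[0,0,0],[0,0,0],1],
  [[0,0,0],[0,0,0],1],
])

```text
time_s: 12.13
position: [548.3, 47.6, 281.7]
ee_rot: [0.691, 0.707, -0.115, 0.094]
force: [-0.8, -0.1, -0.3]
finger_gap: 0.641
```

Request:
play_rows([
  [[0,0,0],[0,0,0.1],1],
  [[0,0,0],[0,0,0],1],
  [[0,0,0],[0,0,0],-1],
  [[0,0,0],[0,0,0],-1],
  [[0,0,0],[0,0,0],-1],
  [[0,0,0],[0,0,0],-1],
  [[0,0,0],[0,0,0],-1],
  [[0,0,0],[0,0,0],-1],
  [[0,0,0],[0,0,0],-1],
  [[0,0,0],[0,0,0],-1],
])

```text
time_s: 12.97
position: [548.3, 47.3, 280.8]
ee_rot: [0.691, 0.707, -0.115, 0.094]
force: [0.8, -0.6, 0.8]
finger_gap: 0.998
```

```bash
python3 -c "
from st import *
go([545,51.5,282])
s=ctrl.get_state()
i=ctrl.get_image('wrist')
cv2.imwrite('pics/w11.png',cv2.resize(i,None,fx=1.5,fy=1.5))
i=ctrl.get_image('scene')
crop(i,315,225,130,90,6,'pics/s11.png')
"
```

```text
12.9667 [548.328  47.285 280.822] [ 0.767 -0.634  0.802] 0.9979603633459632 j [-0.51   0.501  0.356  1.899  0.157  0.858 -0.273]
[[-0.027  0.999 -0.027]
 [ 0.956  0.018 -0.293]
 [-0.292 -0.033 -0.956]]
shift tool cm [ 0.378 -0.329 -0.227] underside [543.065 -10.564  92.163]
pics/s11.png 250 180 6
```

View pics/w11.png

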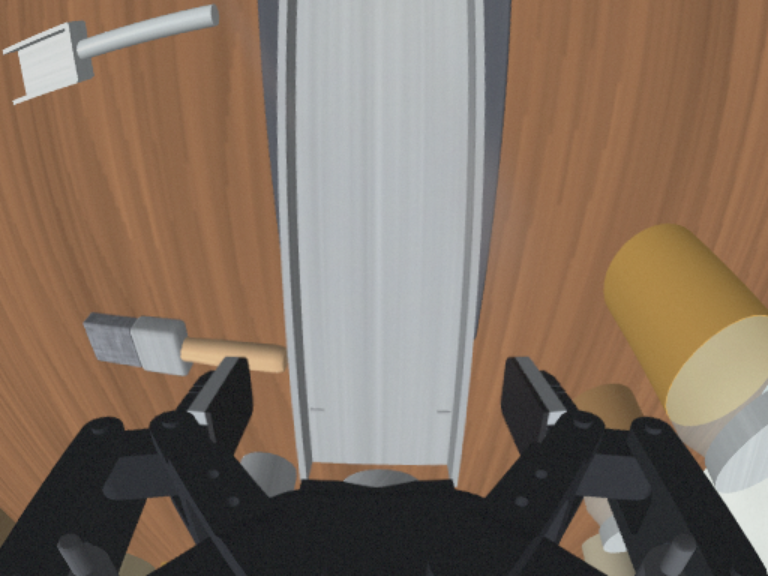

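View pics/s11.png

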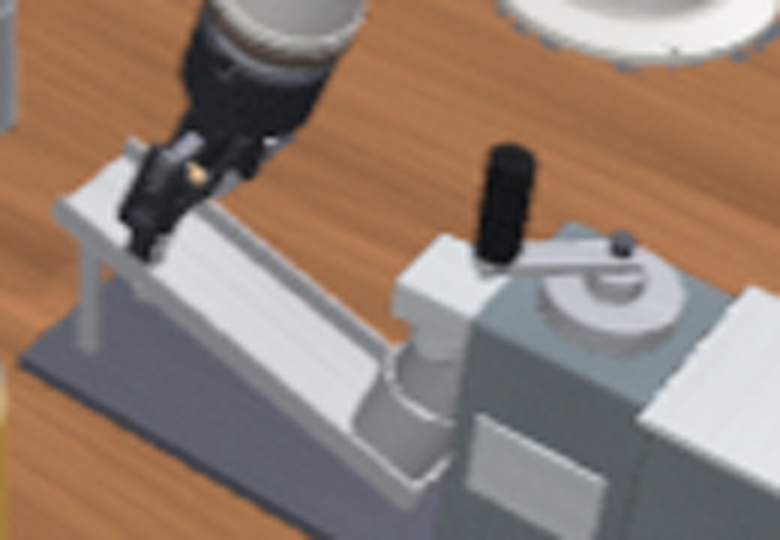

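Request:
play_rows([
  [[0,0,0],[0,0,-2],-1],
  [[0,0,0],[0,0,-3.5],-1],
  [[0,0,0],[0,0,-4],-1],
  [[0,0,0],[0,0,-4],-1],
  [[0,0,0],[0,0,-4],-1],
  [[0,0,0],[0,0,-4],-1],
  [[0,0,0],[0,0,-3],-1],
  [[0,0,0],[0,0,0],-1],
])

```text
time_s: 13.73
position: [556.1, 121.3, 521.9]
ee_rot: [0.691, 0.708, -0.11, 0.096]
force: [1.0, 0.3, 0.3]
finger_gap: 0.996
```

```bash
python3 -c "
from st import *
go([578,205.5,525])
s=ctrl.get_state()
M=R.from_quat(s['ee_rot']).as_matrix()
D=np.array([[0,1,0],[1,0,0],[0,0,-1.]])
print(np.degrees(R.from_matrix(M.T@D).as_rotvec()))
"
```

```text
13.7333 [556.114 121.294 521.927] [1.024 0.311 0.32 ] 0.9960500429002553 j [-0.634  0.276  0.356  1.602  0.184  1.382 -0.304]
[[-0.027  1.    -0.016]
 [ 0.957  0.021 -0.288]
 [-0.288 -0.023 -0.957]]
shift tool cm [ 7.914  2.361 -2.756] underside [553.038  64.393 332.93 ]
[-1.113 16.742  1.409]
```

Request:
play_rows([
  [[-0.37,5.58,0.47],[0,0,0],-1],
  [[-0.37,5.58,0.47],[0,0,0],-1],
  [[-0.37,5.58,0.47],[0,0,0],-1],
  [[0,0,0],[2.8,0.7,0],-1],
  [[0,0,0],[2.8,0.7,0],-1],
  [[0,0,0],[2.8,0.7,0],-1],
  [[0,0,0],[0,0,0],-1],
  [[0,0,0],[0,0,0],-1],
])

```text
time_s: 14.4
position: [575.8, 205.1, 513.0]
ee_rot: [0.707, 0.707, -0.006, -0.002]
force: [1.1, -1.0, 0.7]
finger_gap: 1.003
```

```bash
python3 -c "
from st import *
import pickle
go([578,205.5,505])
s=ctrl.get_state()
i=ctrl.get_image('wrist');pickle.dump((s,i),open('w12.pkl','wb'))
cv2.imwrite('pics/w12.png',cv2.resize(i,None,fx=1.5,fy=1.5))
"
```

```text
14.4 [575.804 205.059 513.023] [ 1.059 -0.973  0.736] 1.0029953091449317 j [-0.612  0.328  0.296  1.531 -0.096  1.31  -0.305]
[[-0.     1.    -0.012]
 [ 1.     0.    -0.006]
 [-0.006 -0.012 -1.   ]]
shift tool cm [0.048 0.23  0.799] underside [573.366 203.946 315.641]
```

View pics/w12.png

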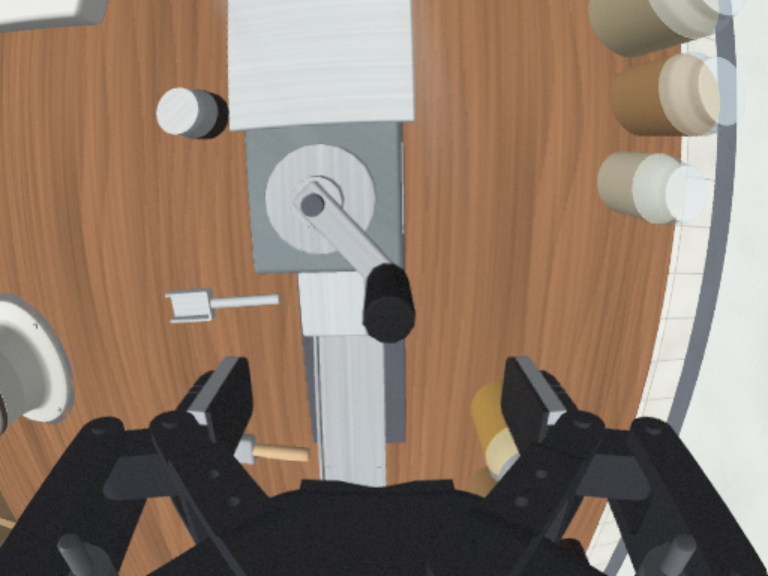

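```bash
python3 -c "
from st import *
import pickle
s,i=pickle.load(open('w12.pkl','rb'))
w=lambda x,y,z:atz('wrist',x/1.5,y/1.5,z,s)
print('handle top',w(389,317,300),'edge',w(415,317,300),w(363,317,300),w(389,343,300))
print('handle bottom',w(387,280,240))
print('disc',w(320,199,208),'knob',w(312,205,250),w(312,205,240),'corners',w(254,272,202),w(403,265,202),w(246,128,202),w(402,124,202))
"

```

```text
handle top [579.936 207.512 300.   ] edge [591.337 207.535 300.   ] [568.556 207.456 300.   ] [580.066 195.033 300.   ]
handle bottom [579.723 206.967 240.   ]
disc [538.431 249.762 208.   ] knob [539.931 250.842 250.   ] [538.357 249.707 240.   ] corners [491.233 201.273 202.   ] [590.54  206.131 202.   ] [490.225 296.556 202.   ] [589.034 296.317 202.   ]
```

Request:
play_rows([
  [[-0.7,0.35,0],[0.2,0.4,0],-1],
  [[0,0,0],[0,0,2],-1],
  [[0,0,0],[0,0,2],-1],
  [[0,0,0],[0,0,1.5],-1],
  [[0,0,0],[0,0,1.5],-1],
  [[0,0,0],[0,0,0.8],-1],
  [[0,0,0],[0,0,0],-1],
  [[0,0,0],[0,0,0],-1],
])

```text
time_s: 15.12
position: [580.5, 204.3, 436.5]
ee_rot: [0.709, 0.706, 0.001, 0.0]
force: [0.3, 1.2, 0.1]
finger_gap: 1.002
```

```bash
python3 -c "
from st import *
import pickle
go([580,207,435])
s=ctrl.get_state()
i=ctrl.get_image('wrist');pickle.dump((s,i),open('w13.pkl','wb'))
cv2.imwrite('pics/w13.png',cv2.resize(i,None,fx=1.5,fy=1.5))
"
```

```text
15.1167 [580.484 204.26  436.483] [0.26  1.2   0.094] 1.002305901423798 j [-0.601  0.384  0.288  1.629 -0.117  1.143 -0.289]
[[ 0.004  1.     0.002]
 [ 1.    -0.004  0.001]
 [ 0.001  0.002 -1.   ]]
shift tool cm [ 0.274 -0.05   0.148] underside [580.826 204.396 239.084]
```

View pics/w13.png

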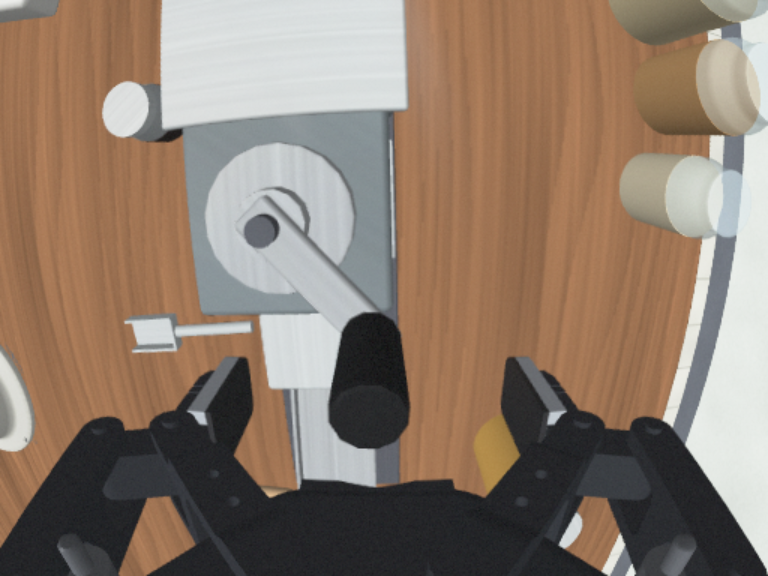

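```bash
python3 -c "
from st import *
import pickle
s,i=pickle.load(open('w13.pkl','rb'))
w=lambda x,y,z:atz('wrist',x/1.5,y/1.5,z,s)
print('handle top',w(369,409,300),w(329,409,300),w(409,409,300),w(369,448,300))
print('bottom',w(370,342,240),'disc',w(280,218,208),'knob',w(261,231,250),w(261,231,240))
"

```

```text
handle top [579.886 209.212 300.   ] [568.688 209.126 300.   ] [591.05  209.078 300.   ] [579.718 195.375 300.   ]
bottom [579.467 203.378 240.   ] disc [538.595 249.989 208.   ] knob [540.45  251.067 250.   ] [537.793 249.433 240.   ]
```

Request:
play_rows([
  [[0,0,0],[0.27,-0.05,0],-1],
  [[0,0,0],[0,0,0],1],
  [[0,0,0],[0,0,0],1],
  [[0,0,0],[0,0,0],1],
  [[0,0,0],[0,0,0],1],
  [[0,0,0],[0,0,0],1],
  [[0,0,0],[0,0,0],1],
  [[0,0,0],[0,0,0],1],
  [[0,0,0],[0,0,0],1],
], newtons=40)

```text
time_s: 15.92
position: [579.6, 207.9, 436.5]
ee_rot: [0.708, 0.706, 0.001, 0.0]
force: [-2.0, 0.4, 3.0]
finger_gap: 0.271
```

```bash
python3 -c "
from st import *
go([580,207,435])
import numpy as np
C=np.array([538.8,250.2]);a0=np.arctan2(207-250.2,579.8-538.8)
r=60
# chord table, tool x=+worldY, tool y=+worldX, 10deg clockwise steps
for k in range(36):
    a=a0-np.radians(10*k);b=a-np.radians(10)
    d=r*np.array([np.cos(b)-np.cos(a),np.sin(b)-np.sin(a)])/10
    print(k,'%.2f, %.2f'%(d[1],d[0]), np.round(C+r*np.array([np.cos(b),np.sin(b)]),1))
"

```

```text
15.9167 [579.627 207.945 436.534] [-2.044  0.387  2.968] 0.2713822081985694 j [-0.606  0.385  0.286  1.628 -0.118  1.144 -0.294]
[[ 0.003  1.     0.001]
 [ 1.    -0.003  0.001]
 [ 0.001  0.001 -1.   ]]
shift tool cm [-0.095  0.037  0.153] underside [579.901 208.205 239.134]
0 -0.65, -0.82 [571.9 200.2]
1 -0.50, -0.92 [562.7 195.2]
2 -0.33, -0.99 [552.8 191.9]
3 -0.15, -1.03 [542.5 190.3]
4 0.03, -1.05 [532.  190.6]
5 0.21, -1.02 [521.8 192.7]
6 0.38, -0.97 [512.  196.5]
7 0.55, -0.89 [503.1 202. ]
8 0.69, -0.78 [495.3 208.9]
9 0.82, -0.65 [488.8 217.1]
10 0.92, -0.50 [483.8 226.3]
11 0.99, -0.33 [480.5 236.2]
12 1.03, -0.15 [478.9 246.5]
13 1.05, 0.03 [479.2 257. ]
14 1.02, 0.21 [481.3 267.2]
15 0.97, 0.38 [485.1 277. ]
16 0.89, 0.55 [490.6 285.9]
17 0.78, 0.69 [497.5 293.7]
18 0.65, 0.82 [505.7 300.2]
19 0.50, 0.92 [514.9 305.2]
20 0.33, 0.99 [524.8 308.5]
21 0.15, 1.03 [535.1 310.1]
22 -0.03, 1.05 [545.6 309.8]
23 -0.21, 1.02 [555.8 307.7]
24 -0.38, 0.97 [565.6 303.9]
25 -0.55, 0.89 [574.5 298.4]
26 -0.69, 0.78 [582.3 291.5]
27 -0.82, 0.65 [588.8 283.3]
28 -0.92, 0.50 [593.8 274.1]
29 -0.99, 0.33 [597.1 264.2]
30 -1.03, 0.15 [598.7 253.9]
31 -1.05, -0.03 [598.4 243.4]
32 -1.02, -0.21 [596.3 233.2]
33 -0.97, -0.38 [592.5 223.4]
34 -0.89, -0.55 [587.  214.5]
35 -0.78, -0.69 [580.1 206.7]
```

Request:
play_rows([
  [[0,0,0],[-0.65,-0.82,0],1],
  [[0,0,0],[-0.5,-0.92,0],1],
  [[0,0,0],[-0.33,-0.99,0],1],
  [[0,0,0],[-0.15,-1.03,0],1],
  [[0,0,0],[0.03,-1.05,0],1],
  [[0,0,0],[0.21,-1.02,0],1],
])

```text
time_s: 16.42
position: [521.4, 193.2, 436.5]
ee_rot: [0.709, 0.706, 0.001, 0.001]
force: [1.9, -1.1, 1.7]
finger_gap: 0.269
```

```bash
python3 -c "
from st import *
go([521.8,192.7,435])
i=ctrl.get_image('wrist')
cv2.imwrite('pics/w14.png',cv2.resize(i,None,fx=1.5,fy=1.5))
"
```

```text
16.4167 [521.438 193.166 436.536] [ 1.894 -1.124  1.743] 0.2691960485830732 j [-0.64   0.274  0.286  1.777 -0.085  1.1   -0.331]
[[ 0.005  1.     0.003]
 [ 1.    -0.005  0.   ]
 [ 0.     0.003 -1.   ]]
shift tool cm [-0.047  0.036  0.154] underside [522.121 193.245 239.138]
```

View pics/w14.png

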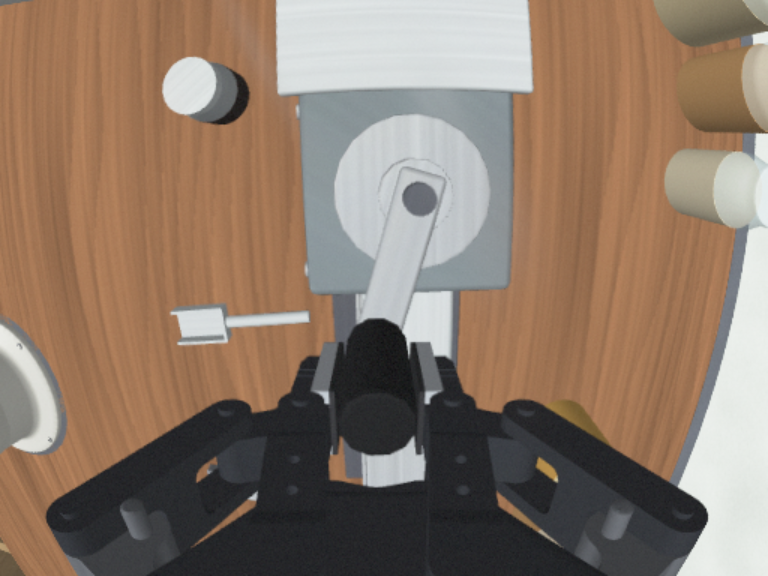

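The crank follows cleanly, with low force and accurate tracking. Continuing.

Request:
play_rows([
  [[0,0,0],[0.38,-0.97,0],1],
  [[0,0,0],[0.55,-0.89,0],1],
  [[0,0,0],[0.69,-0.78,0],1],
  [[0,0,0],[0.82,-0.65,0],1],
  [[0,0,0],[0.92,-0.5,0],1],
  [[0,0,0],[0.99,-0.33,0],1],
  [[0,0,0],[1.03,-0.15,0],1],
  [[0,0,0],[1.05,0.03,0],1],
  [[0,0,0],[1.02,0.21,0],1],
  [[0,0,0],[0.97,0.38,0],1],
  [[0,0,0],[0.89,0.55,0],1],
  [[0,0,0],[0.78,0.69,0],1],
])

```text
time_s: 17.47
position: [497.8, 296.2, 436.4]
ee_rot: [0.708, 0.706, 0.001, 0.0]
force: [1.5, -4.6, 6.3]
finger_gap: 0.267
```

Request:
play_rows([
  [[0,0,0],[0.65,0.82,0],1],
  [[0,0,0],[0.5,0.92,0],1],
  [[0,0,0],[0.33,0.99,0],1],
  [[0,0,0],[0.15,1.03,0],1],
  [[0,0,0],[-0.03,1.05,0],1],
  [[0,0,0],[-0.21,1.02,0],1],
  [[0,0,0],[-0.38,0.97,0],1],
  [[0,0,0],[-0.55,0.89,0],1],
  [[0,0,0],[-0.69,0.78,0],1],
  [[0,0,0],[-0.82,0.65,0],1],
  [[0,0,0],[-0.92,0.5,0],1],
  [[0,0,0],[-0.99,0.33,0],1],
])

```text
time_s: 18.47
position: [596.2, 267.0, 436.4]
ee_rot: [0.708, 0.707, 0.0, -0.002]
force: [-6.8, 0.6, 7.1]
finger_gap: 0.27
```

Request:
play_rows([
  [[0,0,0],[-1.03,0.15,0],1],
  [[0,0,0],[-1.05,-0.03,0],1],
  [[0,0,0],[-1.02,-0.21,0],1],
  [[0,0,0],[-0.97,-0.38,0],1],
  [[0,0,0],[-0.89,-0.55,0],1],
  [[0,0,0],[-0.78,-0.69,0],1],
])

```text
time_s: 18.97
position: [579.7, 208.1, 436.5]
ee_rot: [0.708, 0.706, 0.002, 0.0]
force: [0.4, 2.8, 4.5]
finger_gap: 0.272
```

```bash
python3 -c "
from st import *
go([579.8,207.5,435])
i=ctrl.get_image('wrist')
cv2.imwrite('pics/w15.png',cv2.resize(i,None,fx=1.5,fy=1.5))
"
```

```text
18.9667 [579.736 208.088 436.471] [0.372 2.802 4.498] 0.2715887254318663 j [-0.591  0.384  0.267  1.627 -0.11   1.142 -0.3  ]
[[ 0.003  1.     0.003]
 [ 1.    -0.003  0.002]
 [ 0.002  0.003 -1.   ]]
shift tool cm [-0.059  0.006  0.147] underside [580.274 208.522 239.072]
```

View pics/w15.png

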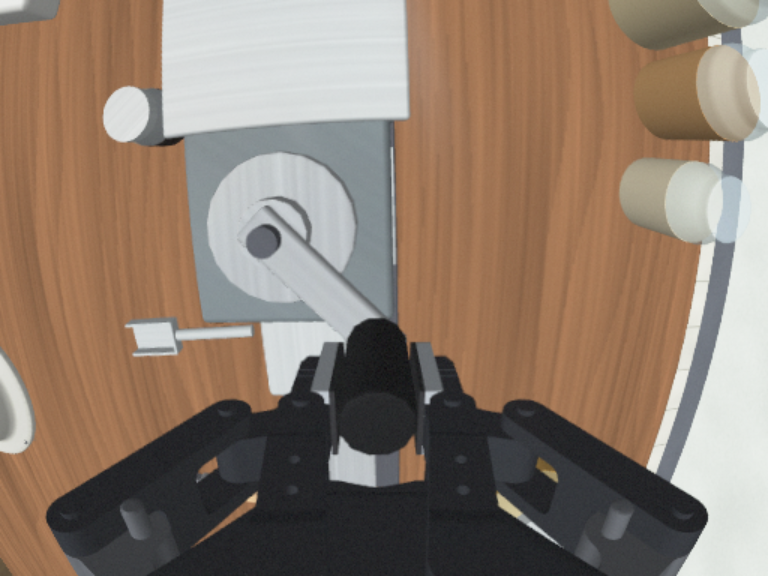

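One turn is done and the handle is back where it started. Two more follow.

Request:
play_rows([
  [[0,0,0],[-0.65,-0.82,0],1],
  [[0,0,0],[-0.5,-0.92,0],1],
  [[0,0,0],[-0.33,-0.99,0],1],
  [[0,0,0],[-0.15,-1.03,0],1],
  [[0,0,0],[0.03,-1.05,0],1],
  [[0,0,0],[0.21,-1.02,0],1],
  [[0,0,0],[0.38,-0.97,0],1],
  [[0,0,0],[0.55,-0.89,0],1],
  [[0,0,0],[0.69,-0.78,0],1],
  [[0,0,0],[0.82,-0.65,0],1],
  [[0,0,0],[0.92,-0.5,0],1],
  [[0,0,0],[0.99,-0.33,0],1],
])

```text
time_s: 20.02
position: [479.3, 237.4, 436.4]
ee_rot: [0.708, 0.706, 0.0, 0.0]
force: [2.1, -2.0, 6.4]
finger_gap: 0.269
```

Request:
play_rows([
  [[0,0,0],[1.03,-0.15,0],1],
  [[0,0,0],[1.05,0.03,0],1],
  [[0,0,0],[1.02,0.21,0],1],
  [[0,0,0],[0.97,0.38,0],1],
  [[0,0,0],[0.89,0.55,0],1],
  [[0,0,0],[0.78,0.69,0],1],
  [[0,0,0],[0.65,0.82,0],1],
  [[0,0,0],[0.5,0.92,0],1],
  [[0,0,0],[0.33,0.99,0],1],
  [[0,0,0],[0.15,1.03,0],1],
  [[0,0,0],[-0.03,1.05,0],1],
  [[0,0,0],[-0.21,1.02,0],1],
])

```text
time_s: 21.02
position: [555.1, 309.0, 436.4]
ee_rot: [0.708, 0.706, -0.001, -0.0]
force: [-3.6, -2.6, 8.2]
finger_gap: 0.266
```

Request:
play_rows([
  [[0,0,0],[-0.38,0.97,0],1],
  [[0,0,0],[-0.55,0.89,0],1],
  [[0,0,0],[-0.69,0.78,0],1],
  [[0,0,0],[-0.82,0.65,0],1],
  [[0,0,0],[-0.92,0.5,0],1],
  [[0,0,0],[-0.99,0.33,0],1],
  [[0,0,0],[-1.03,0.15,0],1],
  [[0,0,0],[-1.05,-0.03,0],1],
  [[0,0,0],[-1.02,-0.21,0],1],
  [[0,0,0],[-0.97,-0.38,0],1],
  [[0,0,0],[-0.89,-0.55,0],1],
  [[0,0,0],[-0.78,-0.69,0],1],
])

```text
time_s: 22.02
position: [579.3, 207.8, 436.5]
ee_rot: [0.708, 0.706, 0.001, 0.0]
force: [2.1, 1.7, 5.3]
finger_gap: 0.272
```

```bash
python3 -c "
from st import *
go([579.8,207.5,435])
i=ctrl.get_image('wrist')
cv2.imwrite('pics/w16.png',i)
"
```

```text
22.0167 [579.336 207.805 436.469] [2.052 1.66  5.295] 0.27197225547520004 j [-0.576  0.382  0.247  1.628 -0.101  1.142 -0.307]
[[ 0.003  1.     0.002]
 [ 1.    -0.003  0.002]
 [ 0.002  0.002 -1.   ]]
shift tool cm [-0.031  0.046  0.147] underside [579.778 208.117 239.07 ]
```

View pics/w16.png

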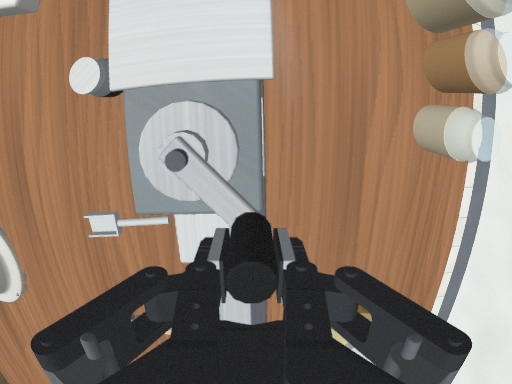

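The crank arm points the same way again after two turns. This is the third.

Request:
play_rows([
  [[0,0,0],[-0.65,-0.82,0],1],
  [[0,0,0],[-0.5,-0.92,0],1],
  [[0,0,0],[-0.33,-0.99,0],1],
  [[0,0,0],[-0.15,-1.03,0],1],
  [[0,0,0],[0.03,-1.05,0],1],
  [[0,0,0],[0.21,-1.02,0],1],
  [[0,0,0],[0.38,-0.97,0],1],
  [[0,0,0],[0.55,-0.89,0],1],
  [[0,0,0],[0.69,-0.78,0],1],
  [[0,0,0],[0.82,-0.65,0],1],
  [[0,0,0],[0.92,-0.5,0],1],
  [[0,0,0],[0.99,-0.33,0],1],
])

```text
time_s: 23.07
position: [479.4, 237.1, 436.4]
ee_rot: [0.708, 0.706, -0.0, 0.0]
force: [0.3, -1.9, 6.2]
finger_gap: 0.273
```

Request:
play_rows([
  [[0,0,0],[1.03,-0.15,0],1],
  [[0,0,0],[1.05,0.03,0],1],
  [[0,0,0],[1.02,0.21,0],1],
  [[0,0,0],[0.97,0.38,0],1],
  [[0,0,0],[0.89,0.55,0],1],
  [[0,0,0],[0.78,0.69,0],1],
  [[0,0,0],[0.65,0.82,0],1],
  [[0,0,0],[0.5,0.92,0],1],
  [[0,0,0],[0.33,0.99,0],1],
  [[0,0,0],[0.15,1.03,0],1],
  [[0,0,0],[-0.03,1.05,0],1],
  [[0,0,0],[-0.21,1.02,0],1],
])

```text
time_s: 24.07
position: [555.2, 308.9, 436.4]
ee_rot: [0.708, 0.706, -0.001, -0.0]
force: [-3.2, -3.0, 8.6]
finger_gap: 0.271
```

Request:
play_rows([
  [[0,0,0],[-0.38,0.97,0],1],
  [[0,0,0],[-0.55,0.89,0],1],
  [[0,0,0],[-0.69,0.78,0],1],
  [[0,0,0],[-0.82,0.65,0],1],
  [[0,0,0],[-0.92,0.5,0],1],
  [[0,0,0],[-0.99,0.33,0],1],
  [[0,0,0],[-1.03,0.15,0],1],
  [[0,0,0],[-1.05,-0.03,0],1],
  [[0,0,0],[-1.02,-0.21,0],1],
  [[0,0,0],[-0.97,-0.38,0],1],
  [[0,0,0],[-0.89,-0.55,0],1],
  [[0,0,0],[-0.78,-0.69,0],1],
])

```text
time_s: 25.07
position: [579.4, 207.9, 436.5]
ee_rot: [0.708, 0.706, 0.001, 0.0]
force: [1.6, 1.9, 5.4]
finger_gap: 0.269
```

Request:
play_rows([
  [[0,0,0],[0,0,0],1],
  [[0,0,0],[0,0,0],1],
  [[0,0,0],[0,0,0],1],
  [[0,0,0],[0,0,0],1],
])

```text
time_s: 25.4
position: [579.1, 207.6, 436.5]
ee_rot: [0.708, 0.706, 0.0, 0.0]
force: [-1.0, -2.0, 7.3]
finger_gap: 0.272
```

Letting go and rising clear.

Request:
play_rows([
  [[0,0,0],[0,0,0],-1],
  [[0,0,0],[0,0,0],-1],
  [[0,0,0],[0,0,0],-1],
  [[0,0,0],[0,0,0],-1],
  [[0,0,0],[0,0,0],-1],
  [[0,0,0],[0,0,0],-1],
  [[0,0,0],[0,0,-1.5],-1],
  [[0,0,0],[0,0,-2.5],-1],
  [[0,0,0],[0,0,-3],-1],
  [[0,0,0],[0,0,-3],-1],
  [[0,0,0],[0,0,-3],-1],
  [[0,0,0],[0,0,0],-1],
])

```text
time_s: 26.4
position: [580.4, 207.6, 573.5]
ee_rot: [0.708, 0.706, 0.006, 0.002]
force: [0.7, -0.1, 0.9]
finger_gap: 1.002
```

```bash
python3 -c "
from st import *
import pickle
go([579.8,207.5,560])
s=ctrl.get_state();i=ctrl.get_image('wrist');pickle.dump((s,i),open('w17.pkl','wb'))
cv2.imwrite('pics/w17.png',cv2.resize(i,None,fx=1.5,fy=1.5))
i=ctrl.get_image('scene');cv2.imwrite('pics/sf.png',i)
crop(i,325,235,130,90,6,'pics/s17.png')
cv2.imwrite('pics/t17.png',ctrl.get_image('top'))
"
```

```text
26.4 [580.402 207.603 573.54 ] [ 0.684 -0.1    0.862] 1.0023599771819054 j [-0.57   0.3    0.241  1.431 -0.073  1.406 -0.331]
[[ 0.003  1.     0.012]
 [ 1.    -0.003  0.005]
 [ 0.005  0.012 -1.   ]]
shift tool cm [-0.018 -0.076  1.353] underside [582.706 208.655 376.157]
pics/s17.png 260 190 6
```

View pics/w17.png

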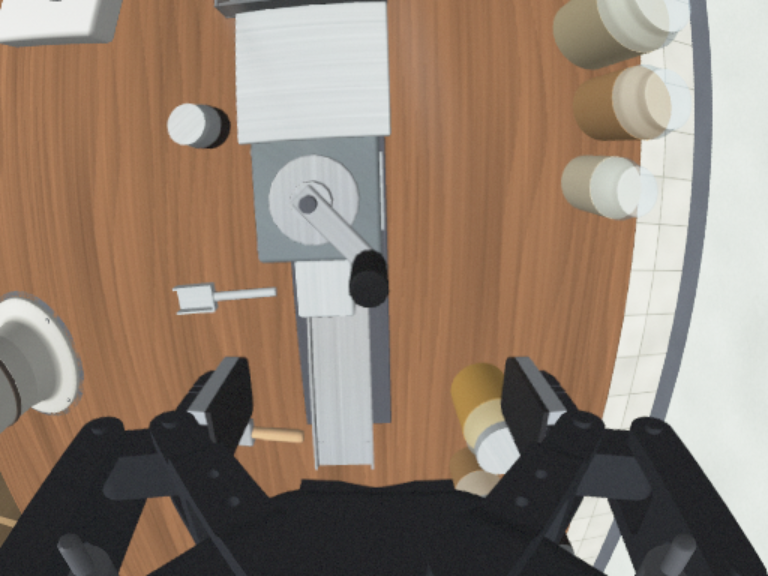

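View pics/s17.png

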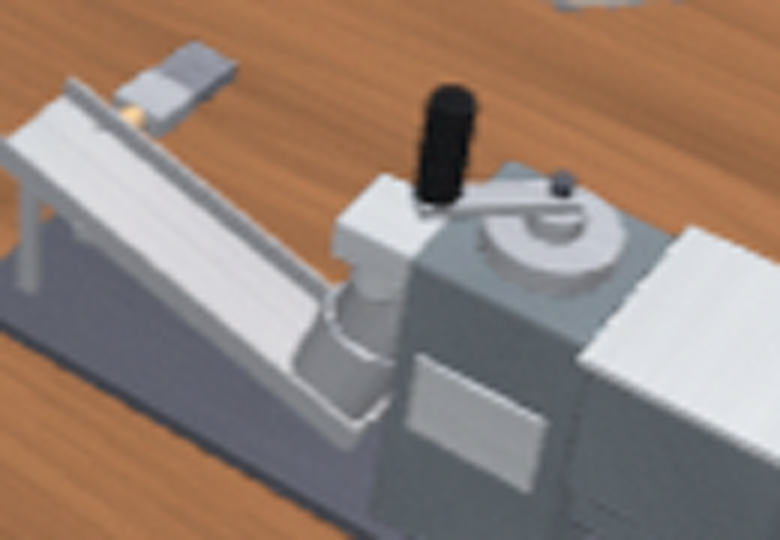

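View pics/sf.png

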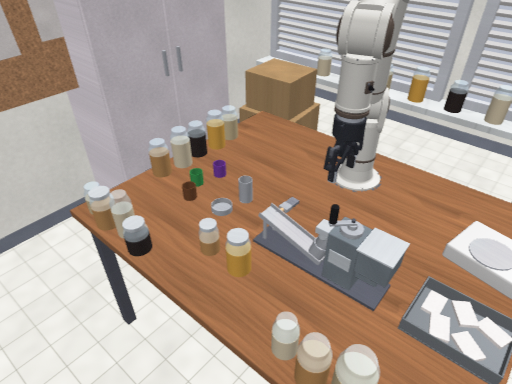

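```bash
python3 -c "
from st import *
# predicted: uphill u, lane origin
yaw=0.03;c,sn=np.cos(np.radians(17)),np.sin(np.radians(17))
ax=np.array([538.8,250.2,0]);d=np.array([-yaw,1,0])  # downhill horiz
o=ax-d*76.7+[0,0,35]; yv=d*c-np.array([0,0,sn]); zv=d*sn+np.array([0,0,c]); xv=np.cross(yv,zv)
i=cv2.imread('pics/sf.png');k=6;im=cv2.resize(i[190:280,260:390],None,fx=k,fy=k,interpolation=cv2.INTER_CUBIC)
for h in(0,60):
  P=[proj('scene',o+yv*-28+zv*h+28*(xv*np.cos(a)+yv*np.sin(a))) for a in np.linspace(0,6.28,60)]
  cv2.polylines(im,[np.int32([((u-260+.5)*k,(v-190+.5)*k) for u,v in P])],True,(0,0,255),1)
cv2.imwrite('pics/ov.png',im)
"
```

```text
(no output)
```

View pics/ov.png

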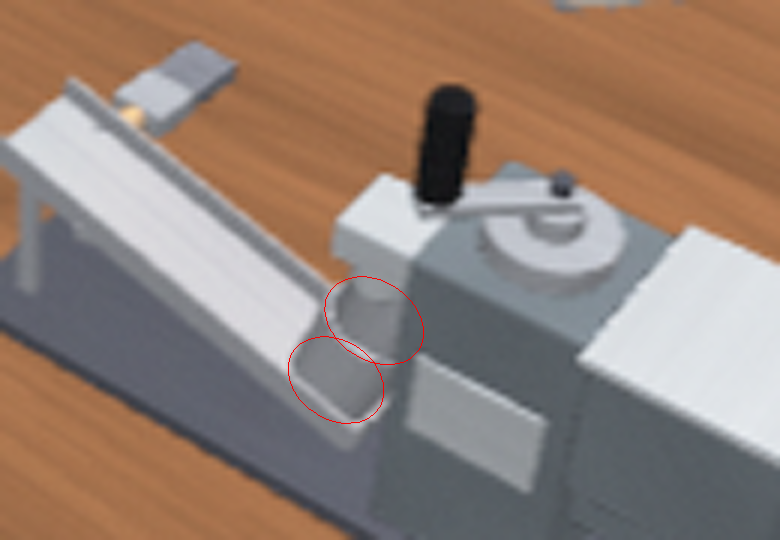

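The predicted outline of the seated tin (red) lies on the tin in the picture to within about 1 px. The tin is against the stop.

```bash
python3 -c "
from rig import ctrl
print(ctrl.sign_off())"
```

```text
the job is handed in; nothing more can be done
None
```

The short steel tin is in the lane against the stop under the spout. The crank has been turned three full turns clockwise and let go. I handed the job in after about 26.5 s of the 72 s; the system gives no verdict.

**Tin:** My first try at lowering the tin into the lane went wrong. It appears to have landed on the far rail, pressing with about 56–59 N at the wrist. That is under the 120 N wrist limit. The 40 N limit covers the arm and gripper body; by the pictures and geometry it was the tin, not the gripper, that touched, but I did not measure that separately. I backed off, re-measured the lane, corrected about 2° of tilt in the grip and set the tin down cleanly.

**Crank:** I turned it with the handle gripped and the gripper's yaw kept fixed. Side force stayed below about 10 N at every check.

**Last checks:**
- **Tin at the stop:** the predicted outline of a seated tin matched the scene picture to about 1 px.
- **Handle:** its top is within about 0.5 px of where it started.
- **Gripper:** open and well above the handle, with no contact force.
- **Bystanders:** in the final scene view the other tins, jars and tools look unmoved. I compared them by eye only.

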